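# Pack the lace bobbins into their case

## Robot

A 7-joint arm with a two-finger parallel gripper is mounted at the origin on the work surface. World frame = base frame: x ahead of the robot, y to its left, z up, the work surface at z = 0. Lengths are in m, angles in degrees, forces in N, time in s.
With the tool pointing down it reaches from about 0.35 to 0.9 m from the base axis. Payload 7.2 kg.
Tool frame: the origin (TCP) lies at the very end of the fingers, on their centre line; the grasp point (between the pads) lies 19 mm behind it; z points along the fingers, y is the direction in which the jaws open and shut (so a half turn about z gives the same grasp; the last joint's range is limited). The gripper opens to 85 mm and grips with 20 to 120 N. Pads are 22 mm wide; open, the fingers measure 114 mm over their backs; the gripper's body (76 mm by 85 mm) begins 54 mm behind the grasp point. The pads swing forward as they close: fully open they stand 13 mm farther back than shut.
Start: joints at [-70.6, 23.554, -0.728, 91.456, 0.321, 64.991, -4.71], TCP at [0.247, 0.574, 0.231] pointing down, gripper open.
Joint ranges: [-169.25, 169.25], [-16.82, 113.86], [-84.01, 82.57], [7.8, 145.47], [-59.2, 239.2], [7.22, 106.19], [-163.78, 163.78]. Speed limits (degrees/s): [136.94, 136.94, 172.46, 172.46, 180, 180, 180].

## Interface

Orientations are given as [roll, pitch, yaw] about the fixed x, y, z axes, in that order (R = Rz(yaw) Ry(pitch) Rx(roll)).
In Python, from rig import ctrl gives the robot as it stands.
- The arm moves only by the shell command python3 -m crank 'ROWS' [FORCE]. ROWS is JSON, a list of rows, each a list of 5 numbers: the closure, from 0 (fully open) to 1 (shut), then the shift along the tool's x, y, z in units of 25 mm (1.0 is 25 mm), then the turn about the tool's z in degrees. A call has 1 to 20 rows; each row shifts and turns the commanded pose from where the row before left it, along the tool's axes as they then stand; what a row does not reach is not made up. A row lasts 1/10 s, in which the tool goes at most 50 mm and 8.59 degrees, less where a joint would pass 70% of its speed; a pose out of reach is approached as far as the arm can. A call is refused whole if a number of a shift passes 1 or a number of a turn 8.59, either way. A call with a gripper value outside its range is refused whole. The fingers move at their own pace and stop on an object; FORCE is the grip in N (left out, the last holds). Time passes only in rows, so rows that do not move let the fingers close. It gives the time, the measured TCP pose, the force and the opening at its end, in the units of the state.
- ctrl.state(): the state, without advancing time (a new reading comes with each control period).
- ctrl.get_image(name): name is "scene" or "top"; returns (picture, depth): 420x560x3 uint8, red, green, blue; 420x560 float32, m along the optical axis (not along the pixel's ray), 0 where there is no reading.
- ctrl.get_calibration(name): a dict with "fx", "fy", "cx", "cy" (pixels), "extrinsics" (4x4, takes a point from camera to world coordinates). Camera axes: x right, y up, looking along -z (the intrinsics and any distortion apply to the point x, -y, -z); pixel columns grow to the right and rows downward; lengths in m; the calibration is good to about 2 mm. A picture is of the moment at which its call begins. get_calibration takes no time and is no camera call.
- ctrl.sign_off(): hands the job in, once; it reports no verdict.
The state is a dict: "clock": time; "joint_pos": joint angles; "dq": joint speeds; "tau": joint torques, N m; "position": TCP position; "tcp_rot": TCP orientation; "wrist_force": force on the tool from outside, world axes, zero at the start; "ft_torque": the same for the moment, N m; "gripper_width": finger opening in m.
Only numpy, scipy, OpenCV 4.12 (cv2) and the standard library are available. Lean on these libraries where they do the work, as an engineer would, in place of code of your own. Each camera call takes 0.05 s, during which the arm holds its last target.

## Task

Pack up the lacemaker's bobbins: lay every bobbin on the table in the case, one to a lane and flat side down, all with their thick bulb ends towards the pink dotted flap so that each settles flat between its ridges. Once all are in, fold the plain green flap fully down, and then the pink flap fully down over it, and leave the other things on the table where they are.

Things in the scene. Friction and masses are not known exactly. Their poses are not given: they have to be found in the camera images.
- case: Fixed open case, 282 (its x) x 146 (its y) x 45 mm high, walls 5 mm, floor top at z = 4 mm, inner y = -68..68 mm. Origin: centre of the underside. Pink flap on the +y side, green on -y. Five lanes run along its y, centred at x = -96, -48, 0, 48, 96 mm. A bobbin well laid has its origin at about y = 40, z = 4 mm, its shank towards -y.
- lane_mid (a point): Floor centre of the middle lane (case x = 0, y = 0, z = 4 mm). All lanes lie between ridges 8 mm high (tops at case z = 12 mm): at case y = 24..68 mm the gap between ridges is 34 mm wide, for a bulb; at y = -68..-34 mm it is 22 mm, for a shank only; between y = -34 and 24 mm there are none (room for fingers). A bobbin the wrong way round or across ridges cannot lie flat.
- bobbin1: Lace bobbin 120 mm long, 50 g, lying flat side down. Bulb 40 long x 26 wide x 24 high; shank 80 long x 16 wide x 16 high; undersides flush. Origin: on the underside below the middle of the bulb; x points from shank to bulb (bulb x -20..20 mm, shank x -100..-20 mm), z up. Balances near x = -27; grip the shank across near x = -34. May be absent (None). Light wood, red band.
- bobbin2: Lace bobbin like bobbin1, same size and axes. May be absent (None). Mid-brown wood, blue band.
- bobbin3: Lace bobbin like bobbin1, same size and axes. May be absent (None). Dark wood, green band.
- bobbin4: Lace bobbin like bobbin1, same size and axes. May be absent (None). Mid-brown wood, brass band.
- bobbin5: Lace bobbin like bobbin1, same size and axes. May be absent (None). Light wood, black band.
- green_flap (a joint): Plain pale green flap, 282 x 71 x 4 mm, hinged along the top of the case's -y wall (hinge line at case y = -73, z = 45 mm, along case x). 0 = closed, lying level over the case; grows as it opens; 1.57 = upright; starts at 2.0 to 2.4 (leaning outward); limit 2.5. Stiff hinge (0.06 N m friction): stays where left; push it over from outside, then press down.
- pink_flap (a joint): Pink flap with white dots, 282 x 85 x 4 mm, hinged along the top of the case's +y wall (hinge line at case y = +73, z = 49 mm, along case x). 0 = closed, lying over the green flap; same sense, limits and stiffness as the green flap.
- green_edge (a point): Middle of the green flap's free edge, half way through its thickness, 71 mm from its hinge.
- pink_edge (a point): Middle of the pink flap's free edge, half way through its thickness, 85 mm from its hinge.
- spool_red: Red thread spool, 38 mm across x 42 high. Bystander: leave where it is. Origin: underside centre.
- spool_cream: Cream thread spool, 38 mm across x 42 high, on the right-hand mat. Bystander: leave where it is. Origin: underside centre.
- scissors: Scissors lying flat, about 125 mm long, 10 mm high. Bystander: leave where it is. Origin: underside, at the pivot.
- pin_jar: Glass pin jar, 52 mm across x 60 high. Bystander: leave where it is. Origin: underside centre.
- mat_left: Thin fixed orange paper mat 340 x 190 x 3 mm on the robot's left; bobbins lie on it. Origin: underside centre.
- mat_right: Thin fixed orange paper mat 340 x 190 x 3 mm on the robot's right; bobbins lie on it. Origin: underside centre.
Things that resemble listed ones, but are neither listed nor needed, are in the scene too. Leave any purple look-alike of the bobbin2 alone.

How it is judged:
By the outcome, as a careful person would: the job done as asked, in the order asked, and still so for the second after the job is handed in, with the robot touching nothing.
Of bobbin1, bobbin2, bobbin3, bobbin4, bobbin5 only 4 to 5 are there at a start; the rules pass over those that are not, and their reading is None.
At some moment in a run one of bobbin1, bobbin2, bobbin3, bobbin4, bobbin5 may be knocked a few centimetres aside while the robot is not near it.
It also fails if it takes over 210 s, if anything falls off the work surface, if the arm or the gripper's body presses on something with over 40 N, if the wrist force passes 120 N, or if a joint passes its speed limit or range.

## Working session

There is one attempt and no reset: what is moved stays moved. The work goes in short steps, Python scripts to look and compute and a shell command to move; the robot and the scene stay as the last step left them, time stands still between calls to the robot, and variables do not carry over. Pictures are saved under pics/ and viewed, and the job is handed in when it is done.

```bash
ls; mkdir -p pics
python3 - <<'E'
from rig import ctrl
import cv2
print(ctrl.state())
for n in("scene","top"):
    p,d=ctrl.get_image(n); cv2.imwrite(f"pics/{n}0.png",cv2.cvtColor(p,cv2.COLOR_RGB2BGR)); c=ctrl.get_calibration(n); print(n,c)
E
```

```text
pics
{'clock': 0.0, 'joint_pos': array([-70.60071481,  23.59864538,  -0.72930074,  91.50252557,
         0.32163814,  64.99008158,  -4.70909289]), 'dq': array([ 0.06674331, -0.04871674, -0.02384779, -0.02647049, -0.04349988,
       -0.01102525, -0.0520813 ]), 'tau': array([ 1.28015754e-04, -6.00617766e+01,  6.81791380e-01, -2.99403423e+01,
        1.37383348e-02,  1.06570651e-02, -1.71626561e-05]), 'position': array([0.24712721, 0.57354592, 0.23047878]), 'tcp_rot': array([-1.79911043e+02,  6.64030181e-03,  1.56696380e+02]), 'wrist_force': array([ 0.21125502, -0.09855941, -0.4460469 ]), 'ft_torque': array([0.05269804, 0.04531025, 0.00224311]), 'gripper_width': 0.08534158573300961}
scene {'fx': 466.6846226776085, 'fy': 466.6846226776085, 'cx': 279.5237418650703, 'cy': 210.88434434612338, 'extrinsics': array([[-0.32320928, -0.76862502,  0.55204288,  1.10175529],
       [ 0.94631616, -0.25965572,  0.1925218 ,  0.19375371],
       [-0.00463598,  0.58463192,  0.81128541,  0.93252419],
       [ 0.        ,  0.        ,  0.        ,  1.        ]])}
top {'fx': 471.5663842915735, 'fy': 471.5663842915735, 'cx': 278.4584686365651, 'cy': 209.44421484983775, 'extrinsics': array([[-0.0085103 ,  0.98389948, -0.17851999,  0.29744282],
       [-0.99987566, -0.01074292, -0.0115433 , -0.02525873],
       [-0.01327527,  0.17839956,  0.98386857,  1.33811998],
       [ 0.        ,  0.        ,  0.        ,  1.        ]])}
```

View pics/top0.png

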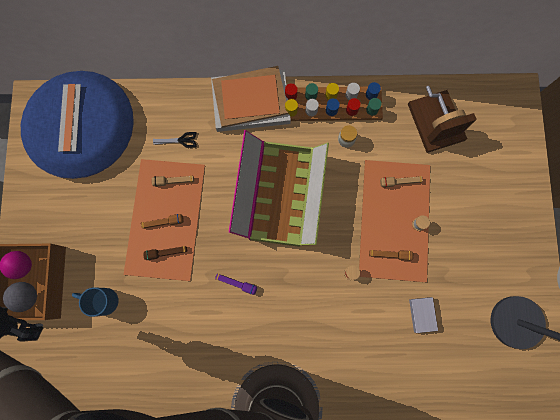

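View pics/scene0.png

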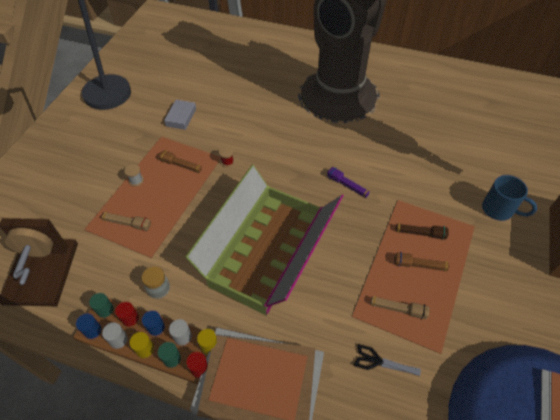

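```bash
cat > h.py <<'E'
import numpy as np, cv2
from rig import ctrl
def snap(n,tag):
    p,d=ctrl.get_image(n); b=cv2.cvtColor(p,cv2.COLOR_RGB2BGR); cv2.imwrite(f"pics/{n}_{tag}.png",b); np.save(f"pics/{n}_{tag}.npy",d); return b,d
def crop(b,u0,v0,u1,v1,s,f):
    c=cv2.resize(b[v0:v1,u0:u1],None,fx=s,fy=s,interpolation=cv2.INTER_CUBIC)
    for u in range((u0//10+1)*10,u1,10):
        cv2.line(c,((u-u0)*s,0),((u-u0)*s,4 if u%50 else 12),(255,255,255),1)
        if u%20==0: cv2.putText(c,str(u),((u-u0)*s,22),0,.35,(255,255,255),1)
    for v in range((v0//10+1)*10,v1,10):
        cv2.line(c,(0,(v-v0)*s),(4 if v%50 else 12,(v-v0)*s),(255,255,255),1)
        if v%20==0: cv2.putText(c,str(v),(14,(v-v0)*s+4),0,.35,(255,255,255),1)
    cv2.imwrite(f"pics/{f}.png",c)
def plane(n,u,v,z):
    c=ctrl.get_calibration(n);E=np.array(c["extrinsics"])
    r=E[:3,:3]@np.array([(u-c["cx"])/c["fx"],-(v-c["cy"])/c["fy"],-1]); o=E[:3,3]
    return o+r*(z-o[2])/r[2]
def proj(n,P):
    c=ctrl.get_calibration(n);E=np.array(c["extrinsics"])
    q=E[:3,:3].T@(np.asarray(P,float)-E[:3,3]); return np.array([c["cx"]+c["fx"]*q[0]/-q[2],c["cy"]-c["fy"]*q[1]/-q[2]])
def cloud(n,d):
    c=ctrl.get_calibration(n);E=np.array(c["extrinsics"]);v,u=np.mgrid[:420,:560]
    P=np.stack([(u-c["cx"])/c["fx"]*d,-(v-c["cy"])/c["fy"]*d,-d],-1)
    return P@E[:3,:3].T+E[:3,3]
E
python3 - <<'E'
from h import *
b=cv2.imread("pics/top0.png")
crop(b,110,150,220,290,4,"cl");crop(b,350,150,450,290,4,"cr");crop(b,215,120,345,260,4,"cc")
E
```

```text
(no output)
```

View pics/cl.png

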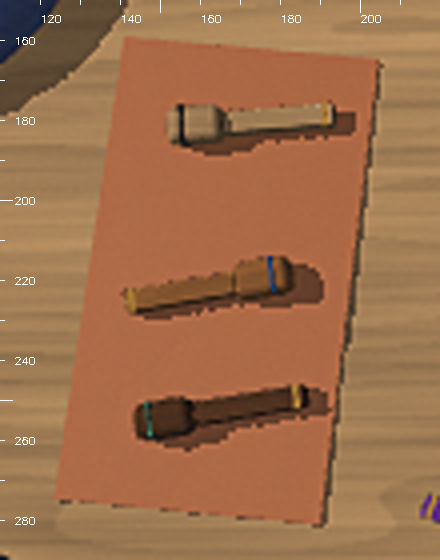

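View pics/cr.png

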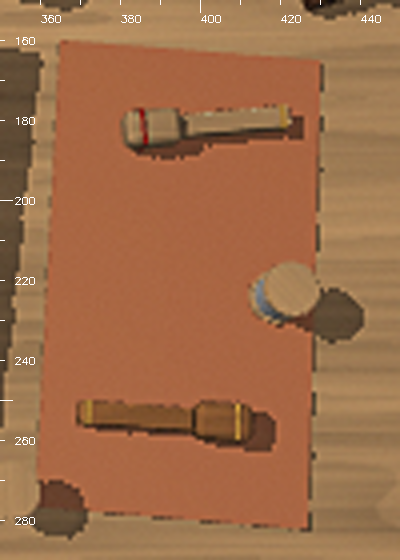

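View pics/cc.png

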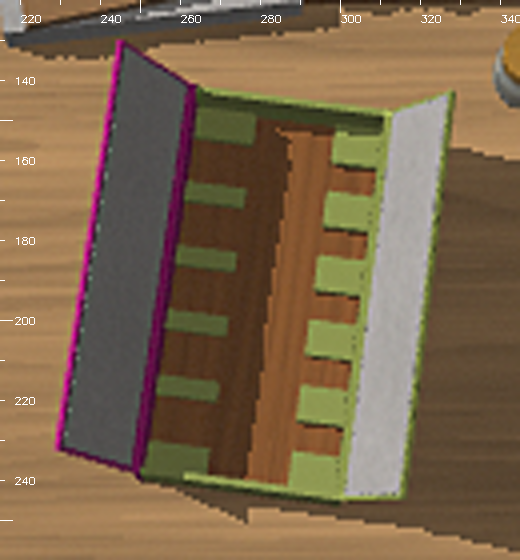

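```bash
cat > fit.py <<'E'
from h import *
from scipy.optimize import least_squares
# bobbin fit from cloud
def model_d(p,th,P):
    c,s=np.cos(th),np.sin(th); q=(P-p)@np.array([[c,-s],[s,c]])
    return q
def bobs(n,d,zs=0.003):
    C=cloud(n,d); Z=C[...,2]
    m=((Z>zs+0.009)&(Z<zs+0.03)&(C[...,0]>0.2)&(C[...,0]<0.8)&(abs(C[...,1])<0.5)).astype(np.uint8)
    k,l,st,ce=cv2.connectedComponentsWithStats(m)
    out=[]
    for i in range(1,k):
        P=C[l==i]
        if len(P)<60: continue
        (c,sz,a)=cv2.minAreaRect((P[:,:2]*1000).astype(np.float32))
        if not(85<max(sz)<140 and min(sz)<40): continue
        xy=P[:,:2]; u=np.linalg.svd(xy-xy.mean(0))[2][0] if len(xy)<5000 else None
        t=(xy-xy.mean(0))@u; z=P[:,2]
        if z[t>0].mean()<z[t<0].mean(): u=-u; t=-t
        w=xy.mean(0); nrm=np.array([-u[1],u[0]])
        # robust: sil. fit - extent along axis
        lo,hi=np.percentile(t,[.5,99.5])
        off=(xy-w)@nrm
        # axis refine via mid lines along slices
        bins=np.linspace(lo,hi,13); cs=[]
        for a0,a1 in zip(bins[:-1],bins[1:]):
            o=off[(t>=a0)&(t<a1)]
            if len(o)>3: cs.append(((a0+a1)/2,(o.min()+o.max())/2))
        cs=np.array(cs); k1,k0=np.polyfit(cs[:,0],cs[:,1],1)
        uu=u+k1*nrm; uu/=np.linalg.norm(uu)
        mid=w+k0*nrm+uu*((lo+hi)/2)
        org=mid+uu*0.040
        out.append((ce[i],org,np.degrees(np.arctan2(uu[1],uu[0])),hi-lo,z.max()))
    return out
E
python3 - <<'E'
from fit import *
for n in("top","scene"):
    b,d=snap(n,"a")
    for o in bobs(n,d): print(n,o[0].round(0),(o[1]*1000).round(1),round(o[2],1),round(o[3]*1000,1),o[4].round(4))
    C=cloud(n,d)
    if n=="top":
      for u,v in((140,240),(100,240),(245,350)): print(C[v,u].round(4))
px=np.array([(323,212),(316,274),(306,340),(298,403),(246,197),(237,260),(227,325),(218,389)])/4+[215,120]
X=np.array([(72,-34),(24,-34),(-24,-34),(-72,-34),(72,24),(24,24),(-24,24),(-72,24)])/1000
W=np.array([plane("top",u,v,.012)[:2] for u,v in px])
a=X-X.mean(0);w=W-W.mean(0)
th=np.arctan2((a[:,0]*w[:,1]-a[:,1]*w[:,0]).sum(),(a*w).sum())
R=np.array([[np.cos(th),-np.sin(th)],[np.sin(th),np.cos(th)]])
t=W.mean(0)-R@X.mean(0)
print("case",t,np.degrees(th)); print(((X@R.T+t-W)*1000).round(1))
b=cv2.imread("pics/scene_a.png"); crop(b,185,160,350,315,4,"ccs")
E
```

```text
top [287. 148.] [710.5 -75.7] -97.5 134.7 0.0329
top [170. 180.] [624.7 335.2] 94.2 117.1 0.0304
top [399. 181.] [ 614.6 -323.1] 94.8 119.4 0.032
top [164. 221.] [512.7 283.2] -80.6 117.9 0.0299
top [162. 252.] [413.  350.3] 99.1 119.1 0.0316
top [393. 254.] [ 403.9 -361.6] -94.9 116.1 0.0312
top [239. 284.] [316.9  73.3] -110.4 117.6 0.0299
[0.4551 0.3858 0.0054]
[4.568e-01 5.025e-01 1.000e-04]
[ 0.1499  0.0855 -0.0009]
scene [178. 160.] [ 407.7 -362.3] -93.6 117.9 0.0323
scene [345. 179.] [320.6  72.7] -109.6 116.8 0.0279
scene [128. 220.] [ 618.  -323.7] 94.4 118.4 0.0317
scene [425. 230.] [416.4 348.8] 99.0 118.2 0.0306
scene [418. 261.] [516.2 281.9] -80.1 118.2 0.0305
scene [403. 306.] [628.5 334.6] 93.8 117.5 0.0303
scene [258. 338.] [800.   -0.9] -83.8 88.9 0.0329
case [ 0.58126206 -0.01774933] -9.040280155148439
[[ 2.2 -1.9]
 [ 0.7 -0.1]
 [ 1.6 -0.4]
 [-0.2  0.8]
 [-0.6 -0.3]
 [-1.1  0.3]
 [-0.8  0.4]
 [-1.8  1.2]]
```

View pics/ccs.png

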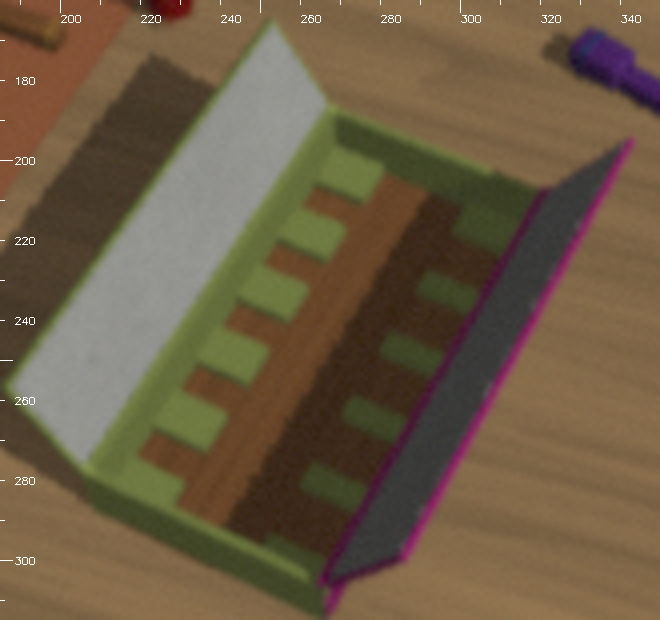

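Run:
```python
from h import *
X=np.array([(72,-34),(24,-34),(-24,-34),(-72,-34),(72,24),(24,24),(-24,24),(-72,24)])/1000
pt=np.array([(330,212),(322,274),(312,340),(300,404),(248,198),(237,260),(227,325),(218,389)])/4+[215,120]
pt[:4]=np.array([(332,149),(325,212),(316,274),(307,340)])/4+[215,120] if 0 else pt[:4]
ps=np.array([(218,435),(260,366),(300,306),(338,246),(305,476),(345,408),(382,344),(420,282)])/4+[185,160]
for n,px in(("top",pt),("scene",ps)):
    W=np.array([plane(n,u,v,.012)[:2] for u,v in px])
    a=X-X.mean(0);w=W-W.mean(0)
    th=np.arctan2((a[:,0]*w[:,1]-a[:,1]*w[:,0]).sum(),(a*w).sum())
    R=np.array([[np.cos(th),-np.sin(th)],[np.sin(th),np.cos(th)]])
    t=W.mean(0)-R@X.mean(0)
    print(n,(t*1000).round(1),np.degrees(th)); print(((X@R.T+t-W)*1000).round(1).tolist())
    b=cv2.imread(f"pics/{n}_a.png"); c0=(215,120,345,260) if n=="top" else (185,160,350,315)
    s=5;im=cv2.resize(b[c0[1]:c0[3],c0[0]:c0[2]],None,fx=s,fy=s,interpolation=cv2.INTER_CUBIC)
    def L(A,B,col):
        q=[]
        for p in(A,B):
            xy=R@np.array(p[:2])/1000+t; uv=(proj(n,[*xy,p[2]/1000])-c0[:2]+.5)*s; q.append(tuple(int(k) for k in uv))
        cv2.line(im,*q,col,1)
    for k in(-120,-72,-24,24,72,120):
        for h,y0,y1 in((7,24,68),(13,-68,-34)):
            P=[(k-h,y0,12),(k+h,y0,12),(k+h,y1,12),(k-h,y1,12)]
            for i in range(4): L(P[i],P[(i+1)%4],(0,0,255))
    P=[(-141,-73,45),(141,-73,45),(141,73,45),(-141,73,45)]
    for i in range(4): L(P[i],P[(i+1)%4],(255,255,0))
    cv2.imwrite(f"pics/ov_{n}.png",im[:600,:800] if n=="scene" else im[:,:])
```

```text
top [581.1 -19.8] -9.62669863174161
[[1.6, 0.4], [0.3, 1.9], [1.2, 2.1], [0.1, 0.9], [0.2, -1.7], [-1.1, -2.0], [-0.7, -1.5], [-1.6, -0.2]]
scene [588.5 -15.5] -8.50998489699418
[[-0.0, -1.9], [1.8, -1.0], [-0.2, -1.5], [-0.4, -1.2], [0.2, 0.7], [0.1, 1.1], [-0.8, 2.1], [-0.6, 1.7]]
```

View pics/ov_top.png

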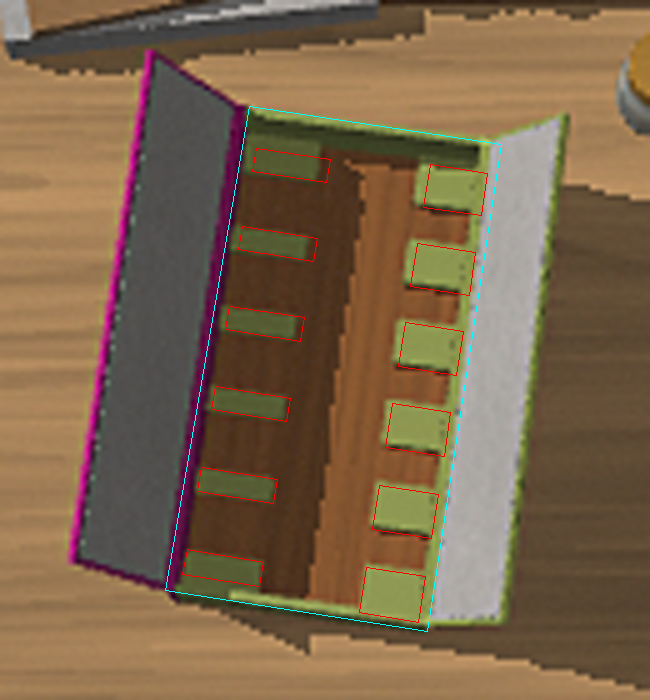

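View pics/ov_scene.png

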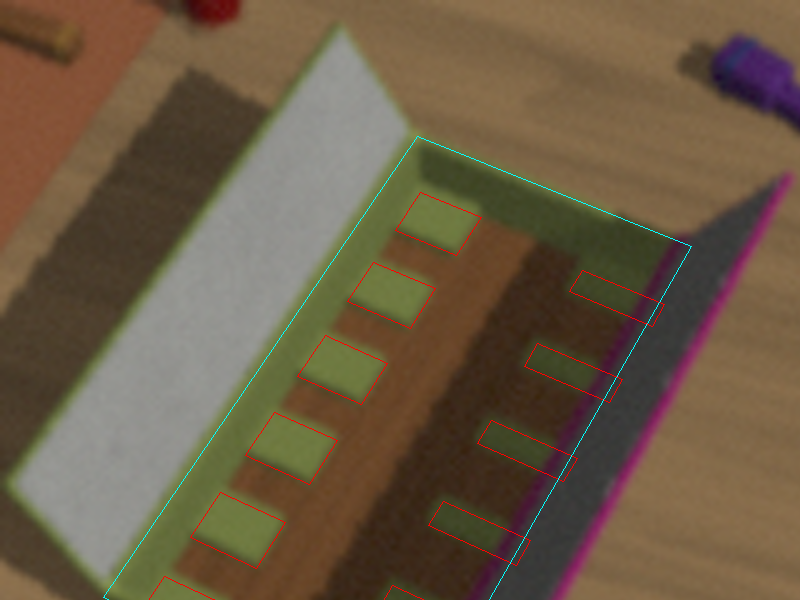

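```bash
cat > casefit.py <<'E'
from h import *
from scipy.optimize import minimize
rid=[];gap=[]
for k in(-72,-24,24,72):
    rid+=[(k-7,k+7,24,60),(k-13,k+13,-58,-34)]
rid+=[(-132,-107,-60,-34),(107,132,-60,-34)]
for k in(-96,-48,0,48,96):
    gap+=[(k-17,k+17,24,55,1),(k-11,k+11,-58,-34,1)]
gap+=[(-120,120,-33,-28,0),(-120,120,18,23,0)]
def samples():
    A=[];B=[]
    for x0,x1,y0,y1 in rid:
        g=np.mgrid[x0:x1:12j,y0:y1:12j].reshape(2,-1).T; A+=[(*p,12) for p in g]
    for x0,x1,y0,y1,_ in gap:
        g=np.mgrid[x0:x1:24j,y0:y1:12j].reshape(2,-1).T; B+=[(*p,12) for p in g]
    return np.array(A)/1000,np.array(B)/1000
A,B=samples()
def fit(n,f,p0):
    im=cv2.imread(f).astype(np.float32); s=np.where(im[...,1]>im[...,2],1,-1)*1.0
    g=np.clip((im[...,1]-im[...,2])/(im.sum(-1)+10)*8,-1,1)
    g=cv2.GaussianBlur(g.astype(np.float32),(0,0),.5)
    c=ctrl.get_calibration(n);E=np.array(c["extrinsics"])
    def val(P,p):
        th=p[2];R=np.array([[np.cos(th),-np.sin(th)],[np.sin(th),np.cos(th)]])
        W=np.c_[P[:,:2]@R.T+np.array(p[:2])/1,P[:,2]]
        q=(W-E[:3,3])@E[:3,:3]; u=c["cx"]+c["fx"]*q[:,0]/-q[:,2]; v=c["cy"]-c["fy"]*q[:,1]/-q[:,2]
        return cv2.remap(g,u.astype(np.float32).reshape(-1,1),v.astype(np.float32).reshape(-1,1),cv2.INTER_LINEAR).ravel()
    # note: floor points sampled at z=12 in image space approximates adjacency
    cost=lambda p:-(val(A,[p[0]/1000,p[1]/1000,np.radians(p[2])]).mean()-val(B,[p[0]/1000,p[1]/1000,np.radians(p[2])]).mean())
    best=None
    for dx in(-4,0,4):
        for dy in(-4,0,4):
            r=minimize(cost,[p0[0]+dx,p0[1]+dy,p0[2]],method="Nelder-Mead",options=dict(initial_simplex=[[p0[0]+dx,p0[1]+dy,p0[2]],[p0[0]+dx+3,p0[1]+dy,p0[2]],[p0[0]+dx,p0[1]+dy+3,p0[2]],[p0[0]+dx,p0[1]+dy,p0[2]+1]]))
            if best is None or r.fun<best.fun: best=r
    return best
if __name__=="__main__":
    for n in("top","scene"):
        r=fit(n,f"pics/{n}_a.png",(584,-16,-8.7)); print(n,r.x.round(2),r.fun)
        p=r.x;b=cv2.imread(f"pics/{n}_a.png"); c0=(215,120,345,240) if n=="top" else (185,170,325,290)
        th=np.radians(p[2]);R=np.array([[np.cos(th),-np.sin(th)],[np.sin(th),np.cos(th)]]);t=p[:2]/1000
        s=5;im=cv2.resize(b[c0[1]:c0[3],c0[0]:c0[2]],None,fx=s,fy=s,interpolation=cv2.INTER_CUBIC)
        def L(Aa,Bb,col):
            q=[]
            for pp in(Aa,Bb):
                xy=R@np.array(pp[:2])/1000+t; uv=(proj(n,[*xy,pp[2]/1000])-c0[:2]+.5)*s; q.append(tuple(int(k) for k in uv))
            cv2.line(im,*q,col,1)
        for k in(-120,-72,-24,24,72,120):
            for h,y0,y1 in((7,24,68),(13,-68,-34)):
                P=[(k-h,y0,12),(k+h,y0,12),(k+h,y1,12),(k-h,y1,12)]
                for i in range(4): L(P[i],P[(i+1)%4],(0,0,255))
        P=[(-141,-73,45),(141,-73,45),(141,73,45),(-141,73,45)]
        for i in range(4): L(P[i],P[(i+1)%4],(255,255,0))
        cv2.imwrite(f"pics/ov2_{n}.png",im)
E
python3 casefit.py
```

```text
top [582.06 -17.16  -8.24] -0.9821605682373047
scene [586.79 -18.4   -8.18] -0.9055071473121643
```

View pics/ov2_top.png

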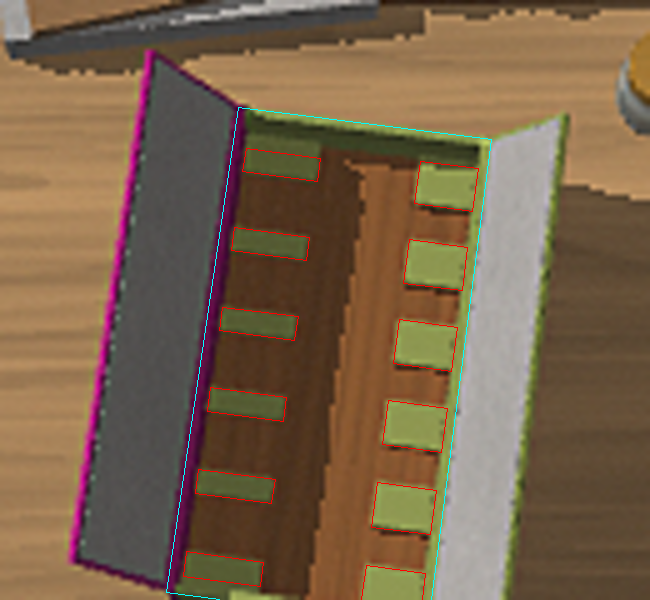

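View pics/ov2_scene.png

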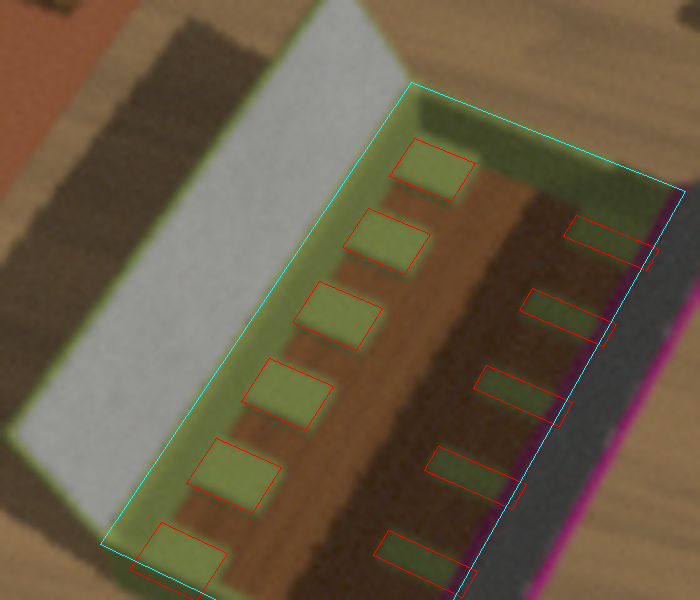

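```bash
cat > plan.py <<'E'
import sys
from h import *
def plan(x,y,z,yaw):
    s=ctrl.state();p=s["position"]*1000;y0=s["tcp_rot"][2]
    dy=(yaw-y0+180)%360-180
    a=np.radians(yaw);d=np.array([x,y,z])-p
    print("t",round(s["clock"],2),"pos",p.round(1),"rot",s["tcp_rot"].round(1),"j7",s["joint_pos"][6].round(1),"j",s["joint_pos"].round(0),"F",s["wrist_force"].round(1),"w",round(s["gripper_width"]*1000,1))
    tx=d@[np.cos(a),np.sin(a),0];ty=d@[np.sin(a),-np.cos(a),0]
    print("TURN",round(-dy,1),"or",round(-dy-360*np.sign(-dy),1)," then units x,y,z:",round(tx/25,3),round(ty/25,3),round(-d[2]/25,3))
if __name__=="__main__": plan(*map(float,sys.argv[1:5]))
E
python3 plan.py 629 301 180 94
```

```text
t 0.2 pos [247.2 573.7 230.8] rot [-179.9    0.   156.7] j7 -4.7 j [-71.  24.  -1.  91.   0.  65.  -5.] F [ 0.8  0.2 -0.1] w 85.2
TURN 62.7 or -297.3  then units x,y,z: -11.947 14.473 2.031
```

```bash
python3 -m crank '[[0,0,0,0,7.84],[0,0,0,0,7.84],[0,0,0,0,7.84],[0,0,0,0,7.84],[0,0,0,0,7.84],[0,0,0,0,7.84],[0,0,0,0,7.84],[0,0,0,0,7.84]]'
python3 -m crank '[[0,-0.75,0.9,0.1,0],[0,-0.75,0.9,0.1,0],[0,-0.75,0.9,0.1,0],[0,-0.75,0.9,0.1,0],[0,-0.75,0.9,0.1,0],[0,-0.75,0.9,0.1,0],[0,-0.75,0.9,0.1,0],[0,-0.75,0.9,0.1,0],[0,-0.75,0.9,0.1,0],[0,-0.75,0.9,0.1,0],[0,-0.75,0.9,0.1,0],[0,-0.75,0.9,0.1,0],[0,-0.75,0.9,0.1,0],[0,-0.75,0.9,0.1,0],[0,-0.75,0.9,0.1,0],[0,-0.75,0.9,0.1,0],[0,0,0,0,0],[0,0,0,0,0]]'
python3 plan.py 629 301 110 94
python3 - <<'E'
from fit import *
for n in("top","scene"):
    b,d=snap(n,"b"); p=proj(n,ctrl.state()["position"]);print(n,p)
    u,v=map(int,p); crop(b,max(u-60,0),max(v-50,0),u+60,v+50,6,"tip_"+n)
E
```

```text
clock: 1.0
position: [0.2472, 0.5739, 0.2311]
tcp_rot: [-180.0, 0.0, 93.7]
wrist_force: [0.3, -0.0, -0.5]
gripper_width: 0.0853
clock: 2.8
position: [0.6274, 0.2989, 0.1907]
tcp_rot: [-179.9, 0.0, 93.9]
wrist_force: [-0.4, 1.0, 0.4]
gripper_width: 0.0855
t 2.8 pos [627.4 298.9 190.7] rot [-179.9    0.    93.9] j7 -17.4 j [-41.  33.  18.  84. -11.  65. -17.] F [-0.4  1.   0.4] w 85.5
TURN -0.1 or 359.9  then units x,y,z: 0.079 0.071 3.227
top [154.58030944 163.64044751]
scene [422.50330477 263.91437306]
```

View pics/tip_top.png

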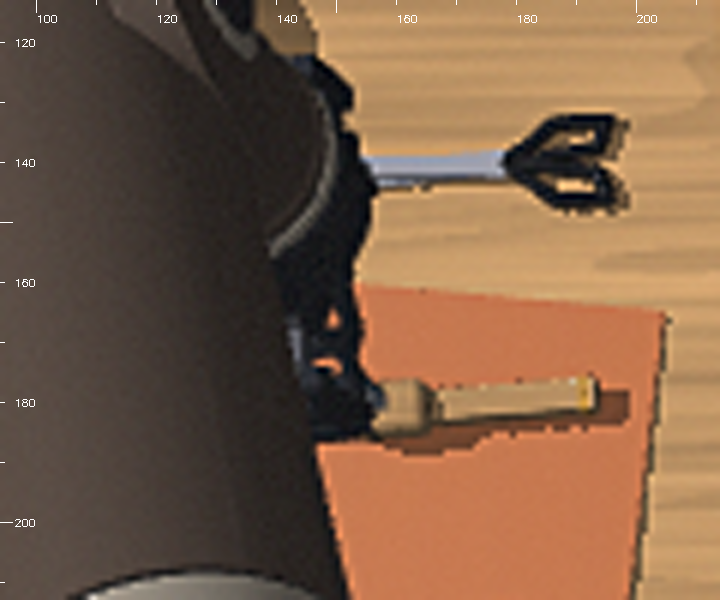

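View pics/tip_scene.png

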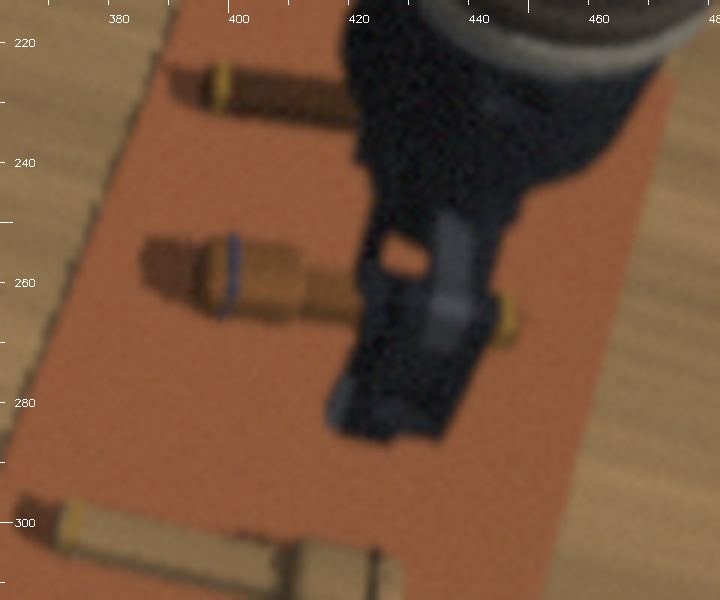

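```bash
python3 -m crank '[[0,0.08,0.07,0.92,0],[0,0,0,0.92,0],[0,0,0,0.92,0],[0,0,0,0.92,0],[0,0,0,0.92,0],[0,0,0,0.92,0],[0,0,0,0.92,0],[0,0,0,0.92,0],[0,0,0,0,0],[0,0,0,0,0]]'
python3 -m crank '[[1,0,0,0,0],[1,0,0,0,0],[1,0,0,0,0],[1,0,0,0,0],[1,0,0,0,0],[1,0,0,0,0],[1,0,0,0,0],[1,0,0,0,0]]' 40
python3 plan.py 629 301 110 94
```

```text
clock: 3.9
position: [0.6282, 0.3028, 0.0076]
tcp_rot: [-180.0, -0.0, 94.1]
wrist_force: [0.1, 0.2, 0.2]
gripper_width: 0.0854
clock: 4.7
position: [0.6292, 0.3019, 0.0079]
tcp_rot: [180.0, -0.0, 94.0]
wrist_force: [-0.9, -0.1, 5.6]
gripper_width: 0.015
t 4.7 pos [629.2 301.9   7.9] rot [180.  -0.  94.] j7 -14.8 j [-39.  44.  15.  91. -14.  47. -15.] F [-0.9 -0.1  5.6] w 15.0
TURN -0.0 or 360.0  then units x,y,z: -0.035 -0.011 -4.085
```

```bash
python3 -m crank '[[1,0,0,-0.4,0],[1,0,0,-0.8,0],[1,0,0,-1,0],[1,0,0,-1,0],[1,0,0,-1,0],[1,0,0,-1,0],[1,0,0,-1,1],[1,0,0,-0.6,3],[1,0,0,0,4],[1,0,0,0,4],[1,0,0,0,0],[1,0,0,0,0]]'
cat >> plan.py <<'E'
def lane(cx,cy,cz,t=(584.4,-17.8),th=-8.2):
    a=np.radians(th);return t[0]+np.cos(a)*cx-np.sin(a)*cy,t[1]+np.sin(a)*cx+np.cos(a)*cy,cz
if __name__=="__main__" and len(sys.argv)>5: pass
E
python3 - <<'E'
from plan import *
plan(*lane(96,7,175),81.8)
E
```

```text
clock: 5.9
position: [0.6286, 0.3018, 0.1772]
tcp_rot: [-180.0, 0.0, 82.1]
wrist_force: [0.3, 1.2, -0.5]
gripper_width: 0.015
t 5.9 pos [628.6 301.8 177.2] rot [-180.     0.    82.1] j7 -27.7 j [-43.  34.  21.  85. -13.  64. -28.] F [ 0.3  1.2 -0.5] w 15.0
TURN 0.3 or -359.7  then units x,y,z: -12.624 3.914 0.089
```

```bash
python3 -m crank '[[1,-0.5,0.16,0,0],[1,-0.9,0.28,0,0],[1,-0.9,0.28,0,0],[1,-0.9,0.28,0,0],[1,-0.9,0.28,0,0],[1,-0.9,0.28,0,0],[1,-0.9,0.28,0,0],[1,-0.9,0.28,0,0],[1,-0.9,0.28,0,0],[1,-0.9,0.28,0,0],[1,-0.9,0.28,0,0],[1,-0.9,0.28,0,0],[1,-0.9,0.28,0,0],[1,-0.9,0.28,0,0],[1,-0.4,0.1,0,0],[1,0,0,0,0],[1,0,0,0,0]]'
python3 - <<'E'
from plan import *
plan(*lane(96,7,60),81.8)
for n in("top","scene"):
    b,d=snap(n,"c")
crop(b,180,160,350,320,4,"cs"); b=cv2.imread("pics/top_c.png"); crop(b,210,110,350,250,5,"ct")
E
```

```text
clock: 7.6
position: [0.6812, -0.0229, 0.1771]
tcp_rot: [-180.0, -0.1, 82.0]
wrist_force: [-0.4, 0.4, -1.4]
gripper_width: 0.015
t 7.6 pos [681.2 -22.9 177.1] rot [-1.8e+02 -1.0e-01  8.2e+01] j7 0.7 j [-17.  33.  23.  87. -14.  63.   1.] F [-0.4  0.4 -1.4] w 15.0
TURN 0.2 or -359.8  then units x,y,z: -0.069 -0.021 4.686
```

View pics/ct.png

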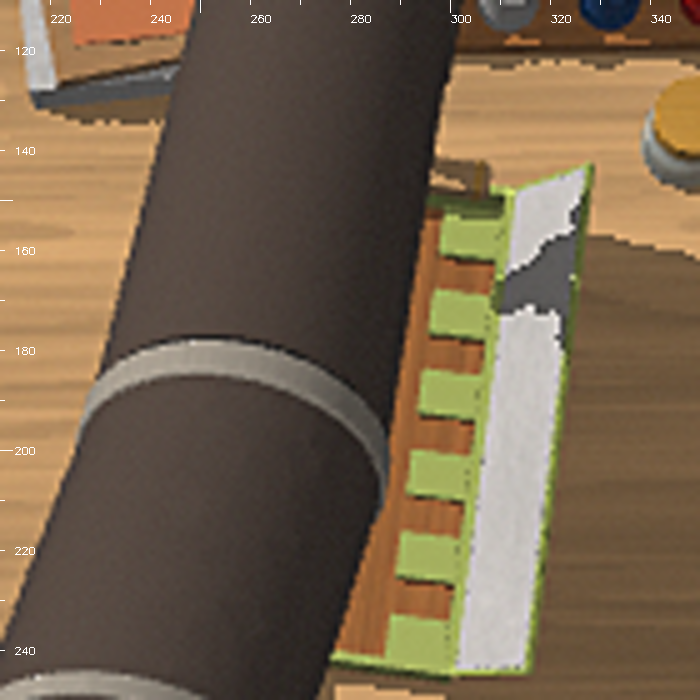

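View pics/cs.png

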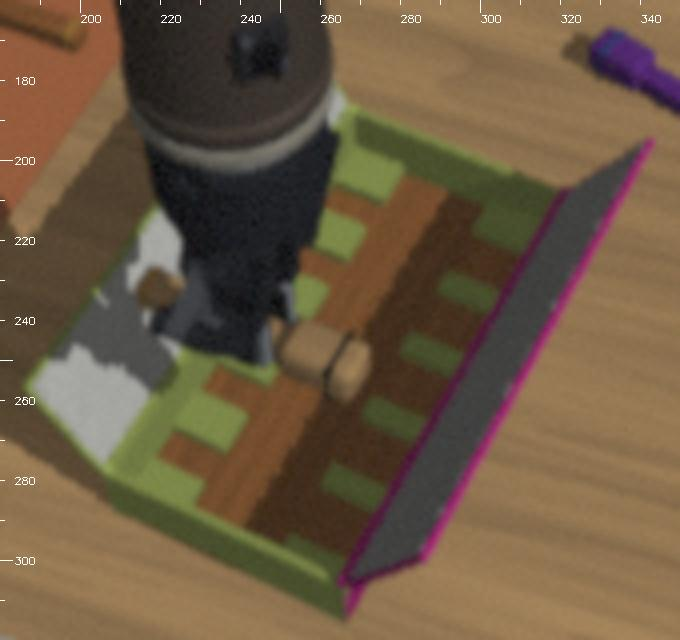

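Run:
```python
from plan import *
s=ctrl.state();p=s["position"];a=np.radians(s["tcp_rot"][2]);X=np.array([np.cos(a),np.sin(a),0]);N=np.array([-X[1],X[0],0])
O=p+X*.033+[0,0,-.005]
def box(n,lo,hi,w,h):
    out=[]
    for x in(lo,hi):
        for y in(-w/2,w/2):
            for z in(0,h): out.append(proj(n,O+X*x+N*y+[0,0,z]))
    return np.array(out,np.float32)
for n,c0 in(("top",(270,130,330,180)),("scene",(205,215,285,275))):
    im=cv2.imread(f"pics/{n}_c.png");S=9;im=cv2.resize(im[c0[1]:c0[3],c0[0]:c0[2]],None,fx=S,fy=S,interpolation=cv2.INTER_CUBIC)
    for lo,hi,w,h in((-.02,.02,.026,.024),(-.1,-.02,.016,.016)):
        q=(box(n,lo,hi,w,h)-c0[:2]+.5)*S
        for i in range(8):
            for j in(1,2,4):
                if not i&j: cv2.line(im,tuple(q[i].astype(int).tolist()),tuple(q[i|j].astype(int).tolist()),(0,0,255),1)
    cv2.imwrite(f"pics/held_{n}.png",im)
```

```text
(no output)
```

View pics/held_top.png

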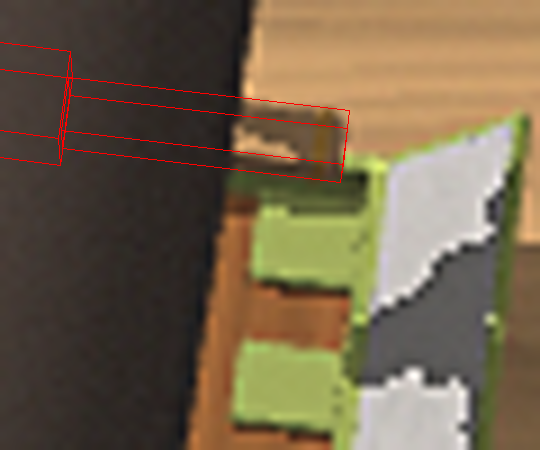

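View pics/held_scene.png

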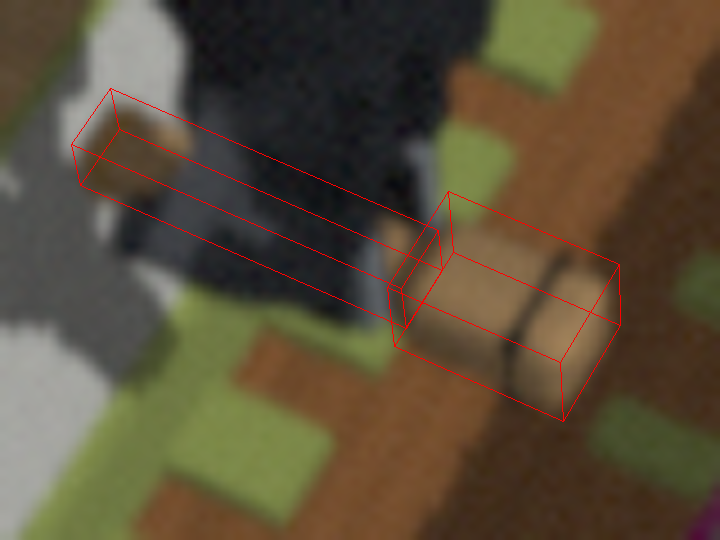

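Run:
```python
from plan import *
s=ctrl.state();p=s["position"];a=np.radians(s["tcp_rot"][2]);X=np.array([np.cos(a),np.sin(a),0]);N=np.array([-X[1],X[0],0])
for n in("top","scene"):
    d=np.load(f"pics/{n}_c.npy");C=cloud(n,d);im=cv2.imread(f"pics/{n}_c.png").astype(int)
    q=C-p;al=q@X;la=q@N;z=q[...,2]
    m=(abs(la)<.03)&(al>-.08)&(al<.07)&(z>-.015)&(z<.03)&(im[...,2]-im[...,0]>25)
    for lo,hi in((-.08,-.055),(-.055,-.02),(.015,.03),(.03,.045),(.045,.06)):
        k=m&(al>lo)&(al<hi)
        if k.sum()>5: print(n,lo,hi,k.sum(),"al",al[k].min().round(4),al[k].max().round(4),"lat",(1000*np.percentile(la[k],[2,50,98])).round(1),"z",(1000*np.percentile(z[k],[2,50,98])).round(1))
```

```text
top -0.08 -0.055 34 al -0.0659 -0.0551 lat [-6.6  3.6  9.6] z [-0.8  9.3 13.7]
top -0.055 -0.02 55 al -0.0548 -0.0362 lat [-5.9  3.2  9.6] z [ 0.4  9.1 13.8]
scene -0.08 -0.055 40 al -0.0637 -0.0553 lat [-9.7 -6.3  4.7] z [-2.   9.7 13.7]
scene -0.055 -0.02 37 al -0.0549 -0.0446 lat [-9.3 -2.5  4.6] z [ 7.2 11.1 13.3]
scene 0.015 0.03 110 al 0.015 0.0299 lat [-14.7  -6.4   8.9] z [ 0.3 18.3 21.1]
scene 0.03 0.045 123 al 0.0301 0.045 lat [-14.9  -6.5   9.7] z [ 2.5 18.2 21.3]
scene 0.045 0.06 97 al 0.045 0.0544 lat [-14.1  -5.7   9. ] z [-1.  15.5 21.6]
```

```bash
python3 -m crank '[[1,-0.15,-0.04,0.5,0],[1,0,0,1,0],[1,0,0,1,0],[1,0,0,1,0],[1,0,0,1,0],[1,0,0,0.8,0],[1,0,0,0.4,0],[1,0,0,0.2,0],[1,0,0,0,0]]'
python3 - <<'E'
from plan import *
plan(*lane(96,5,9.5),81.8)
E
```

```text
clock: 8.6
position: [0.6797, -0.0271, 0.0293]
tcp_rot: [-180.0, 0.0, 82.0]
wrist_force: [-0.2, -1.4, -0.8]
gripper_width: 0.0151
t 8.6 pos [679.7 -27.1  29.3] rot [-180.    0.   82.] j7 3.9 j [-14.  42.  19.  93. -17.  48.   4.] F [-0.2 -1.4 -0.8] w 15.1
TURN 0.2 or -359.8  then units x,y,z: 0.025 0.016 0.794
```

```bash
python3 -m crank '[[1,0.02,0,0.3,0],[1,0,0,0.25,0],[1,0,0,0.15,0],[1,0,0,0.06,0],[1,0,0,0,0],[1,0,0,0,0]]'
```

```text
clock: 9.2
position: [0.6801, -0.0269, 0.011]
tcp_rot: [180.0, -0.0, 82.0]
wrist_force: [-0.4, -0.2, -0.5]
gripper_width: 0.0144
```

```bash
python3 -m crank '[[1,0,0,0.05,0],[1,0,0,0.03,0],[1,0,0,0,0],[0.6,0,0,0,0],[0.6,0,0,0,0],[0.6,0,0,0,0]]'
python3 -m crank '[[0.6,0,0,-0.3,0],[0.6,0,0,-0.8,0],[0.6,0,0,-1,0],[0.6,0,0,-1,0],[0.6,0,0,-1,0],[0.6,0,0,-1,0],[0,0,0,-1,0],[0,0,0,-0.8,0]]'
python3 - <<'E'
from plan import *
from fit import bobs
b,d=snap("scene","d"); crop(b,180,160,350,320,4,"cs"); 
for o in bobs("scene",d): print(o[0].round(0),(o[1]*1000).round(1),round(o[2],1),round(o[3]*1000,1))
plan(615,-288,180,95)
E
```

```text
clock: 9.8
position: [0.68, -0.0268, 0.0089]
tcp_rot: [180.0, -0.0, 82.0]
wrist_force: [-0.7, 0.1, 0.2]
gripper_width: 0.0345
clock: 10.6
position: [0.6803, -0.027, 0.1837]
tcp_rot: [179.9, -0.0, 82.0]
wrist_force: [-0.1, -0.2, -0.2]
gripper_width: 0.0626
[178. 160.] [ 407.4 -362.6] -94.2 117.9
[346. 179.] [319.8  72.8] -110.7 117.1
[289. 204.] [461.9  35.1] 83.0 128.2
[128. 220.] [ 618.3 -323.3] 94.3 118.4
[425. 230.] [416.8 348.9] 98.6 117.8
[418. 261.] [516.5 282.3] -79.9 118.5
[259. 338.] [799.6  -1.2] -84.3 101.2
t 10.65 pos [681.8 -27.2 187.1] rot [ 1.796e+02 -1.000e-01  8.200e+01] j7 0.9 j [-17.  32.  23.  87. -13.  63.   1.] F [ 1.2 -0.5  1.5] w 69.0
TURN -13.0 or 347.0  then units x,y,z: -10.159 -3.572 0.285
```

View pics/cs.png

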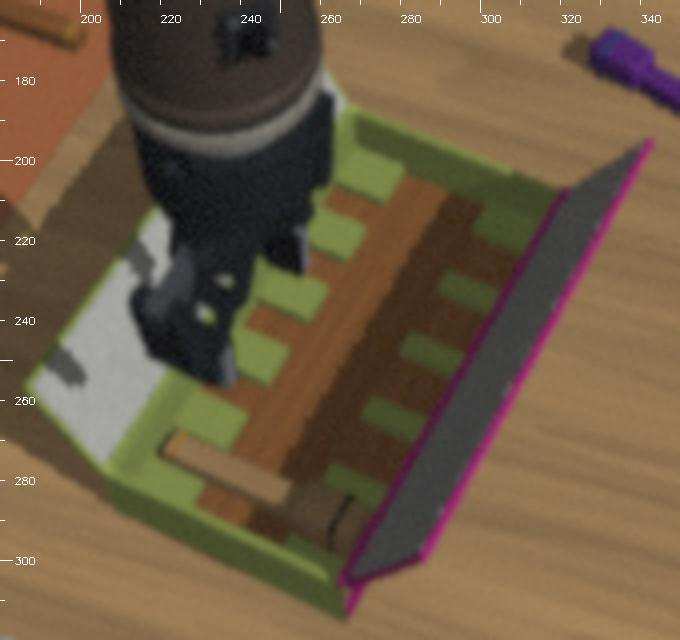

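```bash
python3 -m crank '[[0,0,0,0,-6.3],[0,0,0,0,-6.3],[0,0,0,0,0]]' >/dev/null; python3 plan.py 618.8 -357.4 180 94.6
```

```text
t 10.95 pos [679.9 -26.9 181.8] rot [180.   -0.   94.7] j7 12.1 j [-15.  32.  20.  87. -12.  63.  12.] F [-0.2 -0.   0.2] w 85.2
TURN 0.1 or -359.9  then units x,y,z: -12.98 -3.497 0.07
```

```bash
python3 -m crank '[[0,-0.5,-0.14,0,0],[0,-0.9,-0.24,0,0],[0,-0.9,-0.24,0,0],[0,-0.9,-0.24,0,0],[0,-0.9,-0.24,0,0],[0,-0.9,-0.24,0,0],[0,-0.9,-0.24,0,0],[0,-0.9,-0.24,0,0],[0,-0.9,-0.24,0,0],[0,-0.9,-0.24,0,0],[0,-0.9,-0.24,0,0],[0,-0.9,-0.24,0,0],[0,-0.9,-0.24,0,0],[0,-0.9,-0.24,0,0],[0,-0.75,-0.23,0,0],[0,0,0,0,0],[0,0,0,0,0]]'
python3 - <<'E'
from plan import *
from fit import bobs
for n in("top","scene"):
  b,d=snap(n,"e"); print(n)
  for o in bobs(n,d): print(o[0].round(0),(o[1]*1000).round(1),round(o[2],1),round(o[3]*1000,1))
plan(618.8,-357.4,7.5,94.6)
E
```

```text
clock: 12.65
position: [0.6183, -0.357, 0.1811]
tcp_rot: [-180.0, -0.0, 94.4]
wrist_force: [-0.1, 0.2, 0.6]
gripper_width: 0.0859
top
[164. 221.] [512.6 283.6] -80.7 118.5
[162. 252.] [413.  350.1] 99.2 117.5
[239. 284.] [316.9  73.3] -110.2 118.1
scene
[178. 160.] [ 407.1 -362.7] -94.2 118.8
[346. 179.] [320.4  73.2] -110.2 117.7
[128. 220.] [ 618.1 -323.8] 94.3 118.5
[425. 230.] [416.6 348.9] 99.0 117.5
[418. 261.] [516.4 282.2] -80.0 118.2
[259. 338.] [791.3  82.6] 95.9 92.7
t 12.75 pos [ 619.3 -355.2  181.1] rot [ 1.80e+02 -1.00e-01  9.46e+01] j7 40.9 j [ 13.  36.  22.  82. -14.  65.  41.] F [ 0.1  0.2 -0.3] w 85.2
TURN 0.0 or -360.0  then units x,y,z: -0.086 -0.027 6.945
```

```bash
python3 -m crank '[[0,-0.08,-0.02,0.5,0],[0,0,0,1,0],[0,0,0,1,0],[0,0,0,1,0],[0,0,0,1,0],[0,0,0,1,0],[0,0,0,1,0],[0,0,0,0.45,0],[0,0,0,0,0],[0,0,0,0,0]]'
python3 -m crank '[[1,0,0,0,0],[1,0,0,0,0],[1,0,0,0,0],[1,0,0,0,0],[1,0,0,0,0],[1,0,0,0,0],[1,0,0,0,0]]' 40
python3 -m crank '[[1,0,0,-0.4,0],[1,0,0,-0.8,0],[1,0,0,-1,0],[1,0,0,-1,0],[1,0,0,-1,0],[1,0,0,-1,1],[1,0,0,-1,3],[1,0,0,-0.8,4.4],[1,0,0,0,4.4],[1,0,0,0,0],[1,0,0,0,0]]'
python3 - <<'E'
from plan import *
plan(*lane(48,5.5,175,(583.9,-17.8)),81.8)
E
```

```text
clock: 13.75
position: [0.6189, -0.3585, 0.0081]
tcp_rot: [180.0, 0.0, 94.6]
wrist_force: [0.6, -0.6, 0.5]
gripper_width: 0.0853
clock: 14.45
position: [0.6187, -0.3587, 0.008]
tcp_rot: [180.0, 0.0, 94.6]
wrist_force: [-0.3, 0.5, 4.0]
gripper_width: 0.0151
clock: 15.55
position: [0.6181, -0.3582, 0.1822]
tcp_rot: [-179.9, -0.0, 81.9]
wrist_force: [-0.3, -0.2, -0.6]
gripper_width: 0.0153
t 15.55 pos [ 618.1 -358.2  182.2] rot [-179.9   -0.    81.9] j7 30.0 j [ 11.  36.  25.  82. -16.  66.  30.] F [-0.3 -0.2 -0.6] w 15.3
TURN 0.1 or -359.9  then units x,y,z: 13.501 -1.377 0.288
```

```bash
python3 -m crank '[[1,0.5,-0.05,0,0],[1,0.9,-0.09,0,0],[1,0.9,-0.09,0,0],[1,0.9,-0.09,0,0],[1,0.9,-0.09,0,0],[1,0.9,-0.09,0,0],[1,0.9,-0.09,0,0],[1,0.9,-0.09,0,0],[1,0.9,-0.09,0,0],[1,0.9,-0.09,0,0],[1,0.9,-0.09,0,0],[1,0.9,-0.09,0,0],[1,0.9,-0.09,0,0],[1,0.9,-0.09,0,0],[1,0.9,-0.09,0,0],[1,0.36,-0.06,0,0],[1,0,0,0,0],[1,0,0,0,0],[1,0,0,0,0]]'
python3 - <<'E'
from plan import *
plan(*lane(48,4.5,30,(583.9,-17.8)),81.8)
E
```

```text
clock: 17.45
position: [0.6325, -0.0223, 0.1826]
tcp_rot: [180.0, 0.0, 81.7]
wrist_force: [-1.5, -1.2, -0.4]
gripper_width: 0.0149
t 17.45 pos [632.5 -22.3 182.6] rot [180.    0.   81.7] j7 -0.1 j [-19.  28.  23.  95. -12.  60.  -0.] F [-1.5 -1.2 -0.4] w 14.9
TURN -0.1 or 359.9  then units x,y,z: 0.083 -0.031 6.103
```

```bash
python3 -m crank '[[1,0.04,-0.03,0.5,0],[1,0,0,1,0],[1,0,0,1,0],[1,0,0,1,0],[1,0,0,1,0],[1,0,0,0.8,0],[1,0,0,0.5,0],[1,0,0,0.4,0],[1,0,0,0.3,0],[1,0,0,0.2,0],[1,0,0,0.14,0],[1,0,0,0,0],[1,0,0,0,0]]'
python3 - <<'E'
from plan import *
plan(*lane(48,4.5,9,(583.9,-17.8)),81.8)
E
```

```text
clock: 18.75
position: [0.6324, -0.0195, 0.012]
tcp_rot: [180.0, -0.0, 81.8]
wrist_force: [-0.1, 0.7, -0.2]
gripper_width: 0.0147
t 18.75 pos [632.4 -19.5  12. ] rot [180.   -0.   81.8] j7 4.1 j [-16.  40.  19. 101. -18.  42.   4.] F [-0.1  0.7 -0.2] w 14.7
TURN -0.0 or 360.0  then units x,y,z: -0.031 -0.012 0.12
```

Then release, lift, and rotate towards bobbin4 (right mat, brass band; needs a half turn: grasp with yaw −94).

```bash
python3 -m crank '[[1,-0.03,-0.01,0.1,0],[1,0,0,0.02,0],[1,0,0,0,0],[0.6,0,0,0,0],[0.6,0,0,0,0],[0.6,0,0,0,0],[0.6,0,0,-0.3,0],[0.6,0,0,-0.8,0],[0.6,0,0,-1,0],[0.6,0,0,-1,0],[0.6,0,0,-1,0],[0.6,0,0,-1,0],[0,0,0,-1,0],[0,0,0,-0.9,0],[0,0,0,0,0]]'
python3 - <<'E'
from plan import *
from fit import bobs
for n in("top","scene"):
  b,d=snap(n,"f"); print(n)
  for o in bobs(n,d): print(o[0].round(0),(o[1]*1000).round(1),round(o[2],1),round(o[3]*1000,1))
crop(b,180,160,350,320,4,"cs")
E
```

```text
clock: 20.25
position: [0.6336, -0.0206, 0.1876]
tcp_rot: [179.7, -0.1, 81.8]
wrist_force: [0.3, -0.7, 1.0]
gripper_width: 0.0759
top
[230. 126.] [783.4 166.4] 94.0 93.6
[165. 231.] [479.3 278.9] -87.0 118.4
[162. 252.] [412.9 349.6] 99.1 118.1
[393. 254.] [ 403.8 -361.6] -95.0 115.8
scene
[178. 160.] [ 407.3 -362.9] -93.9 118.6
[346. 179.] [320.5  73.5] -110.1 116.9
[293. 205.] [450.2 -39.2] -98.6 122.5
[257. 220.] [479.3 -69.5] -174.5 98.6
[425. 230.] [416.7 349. ] 98.8 117.6
[419. 250.] [482.7 278. ] -86.5 118.3
```

View pics/cs.png

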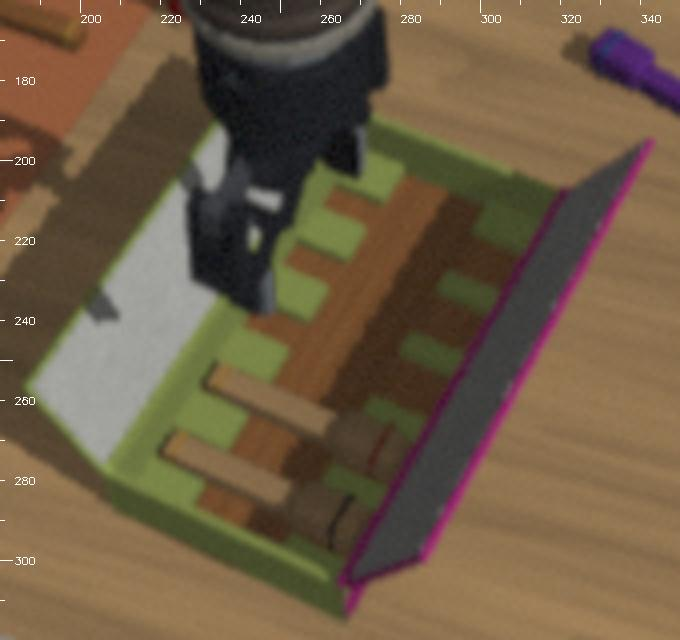

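```bash
python3 - <<'E'
from plan import *
print(plane("top",352,271,.042),plane("top",424,223,.042))
E
python3 -m crank '[[0,0,0,0,8.4],[0,0,0,0,8.4],[0,0,0,0,8.4],[0,0,0,0,8.4],[0,0,0,0,8.4],[0,0,0,0,8.4],[0,0,0,0,8.4],[0,0,0,0,8.4],[0,0,0,0,8.4],[0,0,0,0,8.4],[0,0,0,0,8.4],[0,0,0,0,8.4],[0,0,0,0,8.4],[0,0,0,0,8.4],[0,0,0,0,8.4],[0,0,0,0,8.4],[0,0,0,0,8.4],[0,0,0,0,8.4],[0,0,0,0,8.4],[0,0,0,0,8.4]]'
python3 plan.py 407.7 -327.6 180 -94.4
```

```text
[ 0.36006355 -0.20889226  0.042     ] [ 0.49009346 -0.41254881  0.042     ]
clock: 22.35
position: [0.6311, -0.0201, 0.1824]
tcp_rot: [179.9, -0.0, -86.6]
wrist_force: [0.2, 0.0, 0.0]
gripper_width: 0.0853
t 22.35 pos [631.1 -20.1 182.4] rot [179.9  -0.  -86.6] j7 -144.4 j [ -43.   41.   65.   96.  -40.   69. -144.] F [0.2 0.  0. ] w 85.3
TURN 7.8 or -352.2  then units x,y,z: 12.949 7.965 0.094
```

```bash
python3 plan.py 407.7 -327.6 180 -86.6
```

```text
t 22.35 pos [631.1 -20.1 182.4] rot [179.9  -0.  -86.6] j7 -144.4 j [ -43.   41.   65.   96.  -40.   69. -144.] F [0.2 0.  0. ] w 85.3
TURN 0.0 or -360.0  then units x,y,z: 11.748 9.648 0.094
```

```bash
python3 -m crank '[[0,0.5,0.4,0,0],[0,0.9,0.74,0,0],[0,0.9,0.74,0,0],[0,0.9,0.74,0,0],[0,0.9,0.74,0,0],[0,0.9,0.74,0,0],[0,0.9,0.74,0,0],[0,0.9,0.74,0,0],[0,0.9,0.74,0,0],[0,0.9,0.74,0,0],[0,0.9,0.74,0,0],[0,0.9,0.74,0,0],[0,0.9,0.74,0,0],[0,0.4,0.37,0,4],[0,0,0,0,3.8],[0,0,0,0,0],[0,0,0,0,0]]'
python3 plan.py 407.7 -327.6 8 -94.4
python3 - <<'E'
from plan import *
from fit import bobs
for n in("top","scene"):
  b,d=snap(n,"g"); print(n)
  for o in bobs(n,d): print(o[0].round(0),(o[1]*1000).round(1),round(o[2],1),round(o[3]*1000,1))
E
```

```text
clock: 24.05
position: [0.4094, -0.3278, 0.1831]
tcp_rot: [179.9, 0.0, -93.8]
wrist_force: [-0.3, -0.3, -0.2]
gripper_width: 0.0856
t 24.05 pos [ 409.4 -327.8  183.1] rot [179.9   0.  -93.8] j7 -116.0 j [ -17.   31.   70.  111.  -33.   61. -116.] F [-0.3 -0.3 -0.2] w 85.6
TURN 0.6 or -359.4  then units x,y,z: -0.005 0.07 7.003
top
[123. 147.] [763.7 419.8] -26.7 109.5
[284. 148.] [711.6 -75. ] -95.8 136.5
[284. 161.] [684.9   8.1] 82.6 118.6
[165. 231.] [479.1 278.9] -87.1 117.9
[163. 252.] [412.9 349.7] 99.3 118.2
scene
[178. 160.] [ 407.5 -362.8] -93.7 118.0
[346. 180.] [320.3  73.2] -110.4 117.5
[425. 230.] [416.7 348.8] 99.0 117.8
[419. 250.] [483. 278.] -86.5 118.2
[460. 375.] [703.3 444.6] 157.1 85.2
```

```bash
python3 -m crank '[[0,0,0.07,0.5,0.6],[0,0,0,1,0],[0,0,0,1,0],[0,0,0,1,0],[0,0,0,1,0],[0,0,0,1,0],[0,0,0,1,0],[0,0,0,0.5,0],[0,0,0,0,0],[0,0,0,0,0]]'
python3 -m crank '[[1,0,0,0,0],[1,0,0,0,0],[1,0,0,0,0],[1,0,0,0,0],[1,0,0,0,0],[1,0,0,0,0],[1,0,0,0,0]]' 40
python3 -m crank '[[1,0,0,-0.4,0],[1,0,0,-0.8,0],[1,0,0,-1,0],[1,0,0,-1,0],[1,0,0,-1,0],[1,0,0,-1,0],[1,0,0,-1,-5],[1,0,0,-0.8,-8],[1,0,0,0,-8],[1,0,0,0,-8],[1,0,0,0,-8],[1,0,0,0,-8],[1,0,0,0,-8],[1,0,0,0,-8],[1,0,0,0,-8],[1,0,0,0,-8],[1,0,0,0,-8],[1,0,0,0,-8],[1,0,0,0,-8],[1,0,0,0,-8]]'
python3 -m crank '[[1,0,0,0,-8],[1,0,0,0,-8],[1,0,0,0,-8],[1,0,0,0,-8],[1,0,0,0,-8],[1,0,0,0,-8],[1,0,0,0,-8],[1,0,0,0,-8],[1,0,0,0,-8],[1,0,0,0,0],[1,0,0,0,0]]'
python3 - <<'E'
from plan import *
plan(*lane(-48,5.5,180,(583.9,-17.8)),81.8)
E
```

```text
clock: 25.15
position: [0.4084, -0.3282, 0.0089]
tcp_rot: [180.0, -0.0, -94.6]
wrist_force: [0.1, -0.3, -0.1]
gripper_width: 0.0853
clock: 25.85
position: [0.4087, -0.3278, 0.0089]
tcp_rot: [-180.0, 0.0, -94.6]
wrist_force: [-1.2, 1.7, 5.7]
gripper_width: 0.0149
clock: 27.85
position: [0.408, -0.328, 0.1839]
tcp_rot: [180.0, 0.0, 14.7]
wrist_force: [-0.2, -0.4, -1.4]
gripper_width: 0.0147
clock: 28.95
position: [0.4081, -0.3281, 0.1838]
tcp_rot: [-180.0, 0.0, 86.1]
wrist_force: [0.5, 0.3, -0.5]
gripper_width: 0.0148
t 28.95 pos [ 408.1 -328.1  183.8] rot [-180.     0.    86.1] j7 38.5 j [ 13.  17.  25. 110.  -9.  55.  38.] F [ 0.5  0.3 -0.5] w 14.8
TURN 4.3 or -355.7  then units x,y,z: 13.507 3.269 0.15
```

```bash
python3 -m crank '[[1,0,0,0,4.3],[1,0.6,0.15,0,0],[1,0.9,0.22,0,0],[1,0.9,0.22,0,0],[1,0.9,0.22,0,0],[1,0.9,0.22,0,0],[1,0.9,0.22,0,0],[1,0.9,0.22,0,0],[1,0.9,0.22,0,0],[1,0.9,0.22,0,0],[1,0.9,0.22,0,0],[1,0.9,0.22,0,0],[1,0.9,0.22,0,0],[1,0.9,0.22,0,0],[1,0.9,0.22,0,0],[1,0.33,0.04,0,0],[1,0,0,0,0],[1,0,0,0,0],[1,0,0,0,0]]'
python3 - <<'E'
from plan import *
plan(*lane(-48,6,10,(583.9,-17.8)),81.8)
E
```

```text
clock: 30.85
position: [0.5271, -0.0271, 0.1836]
tcp_rot: [-180.0, 0.0, 81.9]
wrist_force: [0.7, -0.9, -0.2]
gripper_width: 0.0151
t 30.85 pos [527.1 -27.1 183.6] rot [-180.     0.    81.9] j7 -4.3 j [-17.  17.  18. 109.  -6.  55.  -4.] F [ 0.7 -0.9 -0.2] w 15.1
TURN 0.1 or -359.9  then units x,y,z: 0.933 0.274 6.943
```

```bash
python3 -m crank '[[1,0.45,0.14,0,0],[1,0.48,0.13,0,0],[1,0,0,0,0],[1,0,0,0,0]]'
python3 - <<'E'
from plan import *
plan(*lane(-48,6,10,(583.9,-17.8)),81.8)
E
```

```text
clock: 31.25
position: [0.5375, -0.003, 0.1834]
tcp_rot: [-180.0, 0.0, 82.1]
wrist_force: [0.1, -0.5, -1.5]
gripper_width: 0.0146
t 31.25 pos [537.5  -3.  183.4] rot [-180.     0.    82.1] j7 -6.6 j [-18.  18.  17. 108.  -6.  55.  -7.] F [ 0.1 -0.5 -1.5] w 14.6
TURN 0.3 or -359.7  then units x,y,z: -0.082 0.0 6.936
```

```bash
python3 -m crank '[[1,-0.06,0,0.5,0.3],[1,0,0,1,0],[1,0,0,1,0],[1,0,0,1,0],[1,0,0,1,0],[1,0,0,0.8,0],[1,0,0,0.5,0],[1,0,0,0.4,0],[1,0,0,0.3,0],[1,0,0,0.2,0],[1,0,0,0.14,0],[1,0,0,0,0],[1,0,0,0,0]]'
python3 - <<'E'
from plan import *
plan(*lane(-48,6,10,(583.9,-17.8)),81.8)
E
```

```text
clock: 32.55
position: [0.5376, -0.005, 0.0129]
tcp_rot: [180.0, -0.0, 81.8]
wrist_force: [-0.1, -0.5, -0.0]
gripper_width: 0.0145
t 32.55 pos [537.6  -5.   12.9] rot [180.   -0.   81.8] j7 -1.7 j [-14.  32.  13. 115. -12.  34.  -2.] F [-0.1 -0.5 -0. ] w 14.5
TURN -0.0 or 360.0  then units x,y,z: -0.003 -0.012 0.116
```

```bash
python3 -m crank '[[1,0,0,0.1,0],[1,0,0,0.02,0],[1,0,0,0,0],[0.6,0,0,0,0],[0.6,0,0,0,0],[0.6,0,0,0,0],[0.6,0,0,-0.3,0],[0.6,0,0,-0.8,0],[0.6,0,0,-1,0],[0.6,0,0,-1,0],[0.6,0,0,-1,0],[0.6,0,0,-1,0],[0,0,0,-1,0],[0,0,0,-0.9,0],[0,0,0,0,0]]'
python3 - <<'E'
from plan import *
from fit import bobs
for n in("top","scene"):
  b,d=snap(n,"h"); print(n)
  for o in bobs(n,d): print(o[0].round(0),(o[1]*1000).round(1),round(o[2],1),round(o[3]*1000,1))
crop(b,180,160,350,320,4,"cs")
plan(414+5,350-34,180,99)
E
```

```text
clock: 34.05
position: [0.539, -0.0051, 0.1881]
tcp_rot: [179.7, -0.1, 81.8]
wrist_force: [0.2, 0.7, 0.2]
gripper_width: 0.0766
top
[115. 158.] [662.4 486.8] 138.6 103.1
[165. 231.] [479.6 278.8] -86.7 117.6
[162. 252.] [412.8 349.5] 99.5 117.8
scene
[346. 180.] [320.5  73.1] -110.2 117.6
[297. 206.] [443.4 -33.8] -105.3 112.8
[425. 230.] [417.  348.9] 98.5 117.9
[419. 250.] [483.2 278. ] -86.6 118.2
[259. 338.] [791.4  82.6] 95.8 93.0
t 34.15 pos [537.4  -5.  185.1] rot [179.9  -0.   81.8] j7 -6.6 j [-19.  18.  17. 108.  -6.  55.  -7.] F [-0.2  0.3 -0.4] w 85.3
TURN -17.2 or 342.8  then units x,y,z: 13.421 -2.668 0.205
```

View pics/cs.png

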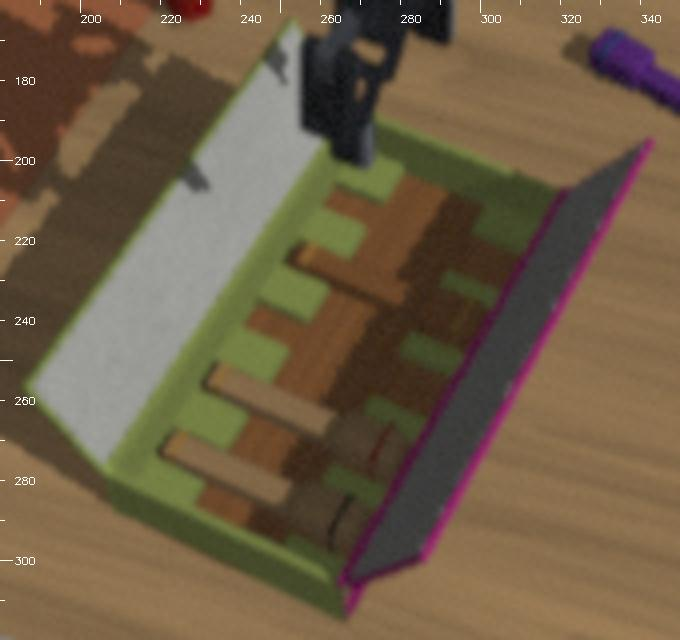

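```bash
python3 -m crank '[[0.45,0,0,0,-8.5],[0.45,0,0,0,-8.5],[0.45,0,0,0,0]]' >/dev/null; python3 plan.py 419.7 315.5 180 99
```

```text
t 34.45 pos [536.5  -5.  183.5] rot [-179.9   -0.    98.9] j7 9.3 j [-16.  18.  14. 108.  -5.  55.   9.] F [-0.   0.5 -0.3] w 47.3
TURN -0.1 or 359.9  then units x,y,z: 13.395 -2.61 0.14
```

```bash
python3 -m crank '[[0.45,0.5,-0.1,0,0],[0.45,0.9,-0.18,0,0],[0.45,0.9,-0.18,0,0],[0.45,0.9,-0.18,0,0],[0.45,0.9,-0.18,0,0],[0.45,0.9,-0.18,0,0],[0.45,0.9,-0.18,0,0],[0.45,0.9,-0.18,0,0],[0.45,0.9,-0.18,0,0],[0.45,0.9,-0.18,0,0],[0.45,0.9,-0.18,0,0],[0.45,0.9,-0.18,0,0],[0.45,0.9,-0.18,0,0],[0.45,0.9,-0.18,0,0],[0.45,0.9,-0.18,0,0],[0.45,0.3,0,0,0],[0.45,0,0,0,0],[0.45,0,0,0,0],[0.45,0,0,0,0]]'
python3 plan.py 419.7 315.5 8 99
python3 - <<'E'
from plan import *
from fit import bobs
for n in("top","scene"):
  b,d=snap(n,"i"); print(n)
  for o in bobs(n,d): print(o[0].round(0),(o[1]*1000).round(1),round(o[2],1),round(o[3]*1000,1))
E
```

```text
clock: 36.35
position: [0.4219, 0.3148, 0.1845]
tcp_rot: [-180.0, 0.0, 98.6]
wrist_force: [1.1, -1.3, 0.3]
gripper_width: 0.0471
t 36.35 pos [421.9 314.8 184.5] rot [-180.     0.    98.6] j7 -31.9 j [-46.  17.   4. 109.  -1.  55. -32.] F [ 1.1 -1.3  0.3] w 47.1
TURN -0.4 or 359.6  then units x,y,z: 0.043 -0.084 7.059
top
[119. 153.] [674.5 474.7] 145.0 138.1
[288. 149.] [721.    3.6] 79.1 135.7
[283. 161.] [685.9   7.5] 79.8 118.5
[282. 177.] [637.5  12.5] 81.8 121.7
[275. 209.] [545.5  31.6] 79.9 117.5
[168. 231.] [479.5 271. ] -87.0 102.1
[165. 252.] [413.5 345.9] 99.3 107.2
[238. 284.] [317.   73.6] -110.4 118.4
scene
[345. 179.] [320.5  73.4] -110.0 116.9
[425. 230.] [417.6 349. ] 98.0 117.7
[419. 250.] [483.4 278.3] -86.5 118.2
[259. 338.] [790.8  85.9] 96.1 86.5
```

```bash
python3 -m crank '[[0.45,0.02,-0.06,0.5,-0.2],[0.45,0,0,1,0],[0.45,0,0,1,0],[0.45,0,0,1,0],[0.45,0,0,1,0],[0.45,0,0,1,0],[0.45,0,0,1,0],[0.45,0,0,0.5,0],[0.45,0,0,0,0],[0.45,0,0,0,0]]'
python3 -m crank '[[1,0,0,0,0],[1,0,0,0,0],[1,0,0,0,0],[1,0,0,0,0],[1,0,0,0,0],[1,0,0,0,0]]' 40
python3 -m crank '[[1,0,0,-0.4,0],[1,0,0,-0.8,0],[1,0,0,-1,0],[1,0,0,-1,0],[1,0,0,-1,0],[1,0,0,-1,4],[1,0,0,-1,4.4],[1,0,0,-0.8,4.4],[1,0,0,0,4],[1,0,0,0,0],[1,0,0,0,0]]'
python3 - <<'E'
from plan import *
plan(*lane(-96,5.5,180,(583.9,-17.8)),81.8)
E
```

```text
clock: 37.45
position: [0.4201, 0.3163, 0.0098]
tcp_rot: [180.0, -0.0, 99.0]
wrist_force: [-0.6, 0.3, -0.0]
gripper_width: 0.0469
clock: 38.05
position: [0.4205, 0.3169, 0.0108]
tcp_rot: [179.9, -0.1, 99.0]
wrist_force: [-1.1, 0.2, 6.5]
gripper_width: 0.0145
clock: 39.15
position: [0.4196, 0.3162, 0.1848]
tcp_rot: [-180.0, -0.0, 82.3]
wrist_force: [-0.2, -0.5, -0.9]
gripper_width: 0.0147
t 39.15 pos [419.6 316.2 184.8] rot [-180.    -0.    82.3] j7 -47.3 j [-49.  17.   8. 109.  -3.  55. -47.] F [-0.2 -0.5 -0.9] w 14.7
TURN 0.5 or -359.5  then units x,y,z: -12.067 4.571 0.191
```

```bash
python3 -m crank '[[1,-0.4,0.15,0,0.4],[1,-0.8,0.3,0,0],[1,-0.8,0.3,0,0],[1,-0.8,0.3,0,0],[1,-0.8,0.3,0,0],[1,-0.8,0.3,0,0],[1,-0.8,0.3,0,0],[1,-0.8,0.3,0,0],[1,-0.8,0.3,0,0],[1,-0.8,0.3,0,0],[1,-0.8,0.3,0,0],[1,-0.8,0.3,0,0],[1,-0.8,0.3,0,0],[1,-0.8,0.3,0,0],[1,-0.8,0.3,0,0],[1,-0.4,0.2,0,0],[1,0,0,0,0],[1,0,0,0,0],[1,0,0,0,0]]'
python3 - <<'E'
from plan import *
plan(*lane(-96,6.7,12,(583.9,-17.8)),81.8)
E
```

```text
clock: 41.05
position: [0.4893, 0.0043, 0.1844]
tcp_rot: [-180.0, -0.0, 81.9]
wrist_force: [0.0, -0.7, -0.1]
gripper_width: 0.0148
t 41.05 pos [489.3   4.3 184.4] rot [-180.    -0.    81.9] j7 -8.9 j [-22.  13.  18. 114.  -5.  53.  -9.] F [ 0.  -0.7 -0.1] w 14.8
TURN 0.1 or -359.9  then units x,y,z: -0.067 0.031 6.894
```

```bash
python3 -m crank '[[1,-0.06,0.03,0.5,0.1],[1,0,0,1,0],[1,0,0,1,0],[1,0,0,1,0],[1,0,0,1,0],[1,0,0,0.8,0],[1,0,0,0.5,0],[1,0,0,0.4,0],[1,0,0,0.3,0],[1,0,0,0.2,0],[1,0,0,0.1,0],[1,0,0,0,0],[1,0,0,0,0]]'
python3 - <<'E'
from plan import *
plan(*lane(-96,6.7,11,(583.9,-17.8)),81.8)
E
```

```text
clock: 42.35
position: [0.4905, 0.0016, 0.015]
tcp_rot: [180.0, -0.0, 81.7]
wrist_force: [0.6, -0.1, -0.9]
gripper_width: 0.0144
t 42.35 pos [490.5   1.6  15. ] rot [180.   -0.   81.7] j7 -2.0 j [-17.  29.  14. 121. -13.  31.  -2.] F [ 0.6 -0.1 -0.9] w 14.4
TURN -0.1 or 359.9  then units x,y,z: 0.034 -0.031 0.158
```

```bash
python3 -m crank '[[1,0.03,-0.03,0.1,0],[1,0,0,0.06,0],[1,0,0,0,0],[0.6,0,0,0,0],[0.6,0,0,0,0],[0.6,0,0,0,0],[0.6,0,0,-0.3,0],[0.6,0,0,-0.8,0],[0.6,0,0,-1,0],[0.6,0,0,-1,0],[0.6,0,0,-1,0],[0.6,0,0,-1,0],[0,0,0,-1,0],[0,0,0,-0.9,0],[0,0,0,0,0]]'
python3 - <<'E'
from plan import *
from fit import bobs
for n in("top","scene"):
  b,d=snap(n,"j"); print(n)
  for o in bobs(n,d): print(o[0].round(0),(o[1]*1000).round(1),round(o[2],1),round(o[3]*1000,1))
crop(b,180,160,350,320,4,"cs")
plan(478.8,312.8,180,-86.8)
E
```

```text
clock: 43.85
position: [0.4911, 0.0024, 0.1888]
tcp_rot: [179.7, -0.1, 81.7]
wrist_force: [0.5, -0.1, -0.8]
gripper_width: 0.076
top
[288. 148.] [722.7   3.6] 80.7 135.3
[165. 231.] [478.9 279.1] -87.4 118.2
scene
[346. 180.] [320.8  73.3] -110.0 117.0
[419. 250.] [483.2 277.7] -86.5 117.9
[256. 337.] [800.4  -9.2] -84.8 85.6
t 43.95 pos [489.6   2.5 186. ] rot [179.9  -0.   81.7] j7 -8.7 j [-22.  13.  19. 114.  -5.  54.  -9.] F [-0.2 -0.2 -0.2] w 85.2
TURN 168.5 or -191.5  then units x,y,z: -12.416 -0.263 0.241
```

View pics/cs.png

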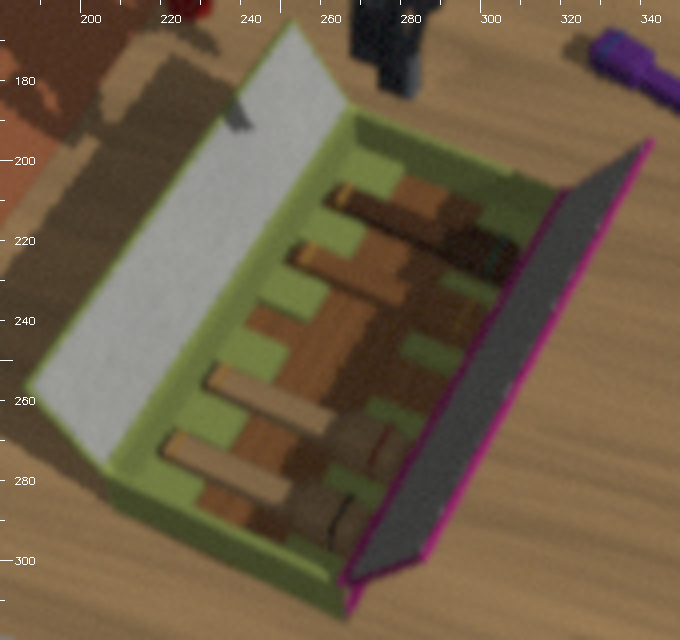

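```bash
python3 plan.py 478.8 312.8 180 81.7
```

```text
t 43.95 pos [489.6   2.5 186. ] rot [179.9  -0.   81.7] j7 -8.7 j [-22.  13.  19. 114.  -5.  54.  -9.] F [-0.2 -0.2 -0.2] w 85.2
TURN -0.0 or 360.0  then units x,y,z: 12.219 -2.218 0.241
```

```bash
python3 -m crank '[[0,0.4,-0.07,0,-4],[0,0.8,-0.1,0,-8],[0,0.8,0.02,0,-8],[0,0.8,0,0,0],[0,0.8,0,0,0],[0,0.8,0,0,0],[0,0.8,0,0,0],[0,0.8,0,0,0],[0,0.8,0,0,0],[0,0.8,0,0,0],[0,0.8,0,0,0],[0,0.8,0,0,0],[0,0.8,0,0,0],[0,0.8,0,0,0],[0,0,0,0,-8],[0,0,0,0,-8],[0,0,0,0,-8],[0,0,0,0,-8],[0,0,0,0,-8],[0,0,0,0,-8]]'
python3 -m crank '[[0,0,0,0,-8],[0,0,0,0,-8],[0,0,0,0,-8],[0,0,0,0,-8],[0,0,0,0,-8],[0,0,0,0,-8],[0,0,0,0,-8],[0,0,0,0,-8],[0,0,0,0,-8],[0,0,0,0,-8],[0,0,0,0,-8],[0,0,0,0,-8],[0,0,0,0,-8],[0,0,0,0,0],[0,0,0,0,0]]'
python3 plan.py 478.8 312.8 180 -86.8
```

```text
clock: 45.95
position: [0.4422, 0.2677, 0.1842]
tcp_rot: [-179.9, -0.1, 150.0]
wrist_force: [0.2, -0.4, 0.6]
gripper_width: 0.0852
clock: 47.45
position: [0.4426, 0.2678, 0.1847]
tcp_rot: [179.9, -0.1, -106.6]
wrist_force: [0.4, 0.5, 0.5]
gripper_width: 0.0856
t 47.45 pos [442.6 267.8 184.7] rot [ 1.799e+02 -1.000e-01 -1.066e+02] j7 120.4 j [-21.  17. -19. 108.   7.  56. 120.] F [0.4 0.5 0.5] w 85.6
TURN -19.8 or 340.2  then units x,y,z: -1.717 -1.548 0.188
```

```bash
python3 -m crank '[[0,0,0,0,-6.6],[0,0,0,0,-6.6],[0,0,0,0,-6.6],[0,-0.8,-0.75,0,0],[0,-0.9,-0.8,0,0],[0,0,0,0,0],[0,0,0,0,0],[0,0,0,0,0]]'
python3 plan.py 478.8 312.8 8 -86.8
```

```text
clock: 48.25
position: [0.4784, 0.3121, 0.1851]
tcp_rot: [179.9, -0.1, -86.6]
wrist_force: [-0.2, -0.2, 0.4]
gripper_width: 0.0853
t 48.25 pos [478.4 312.1 185.1] rot [ 1.799e+02 -1.000e-01 -8.660e+01] j7 136.5 j [-21.  23. -22. 101.  10.  58. 137.] F [-0.2 -0.2  0.4] w 85.3
TURN 0.2 or -359.8  then units x,y,z: -0.026 -0.018 7.082
```

```bash
python3 -m crank '[[0,-0.03,-0.02,0.6,0],[0,0,0,1,0],[0,0,0,1,0],[0,0,0,1,0],[0,0,0,1,0],[0,0,0,1,0],[0,0,0,1,0],[0,0,0,0.5,0],[0,0,0,0,0],[0,0,0,0,0]]'
python3 -m crank '[[1,0,0,0,0],[1,0,0,0,0],[1,0,0,0,0],[1,0,0,0,0],[1,0,0,0,0],[1,0,0,0,0],[1,0,0,0,0]]' 40
python3 -m crank '[[1,0,0,-0.4,0],[1,0,0,-0.8,0],[1,0,0,-1,0],[1,0,0,-1,0],[1,0,0,-1,0],[1,0,0,-1,4],[1,0,0,-1,8],[1,0,0,-0.8,8],[1,0,0,0,8],[1,0,0,0,8],[1,0,0,0,8],[1,0,0,0,8],[1,0,0,0,8],[1,0,0,0,8],[1,0,0,0,8],[1,0,0,0,8],[1,0,0,0,8],[1,0,0,0,8],[1,0,0,0,8],[1,0,0,0,8]]'
python3 -m crank '[[1,0,0,0,8],[1,0,0,0,8],[1,0,0,0,8],[1,0,0,0,8],[1,0,0,0,8],[1,0,0,0,8],[1,0,0,0,8],[1,0,0,0,8],[1,0,0,0,8],[1,0,0,0,3],[1,0,0,0,0],[1,0,0,0,0]]'
python3 - <<'E'
from plan import *
plan(*lane(0,5.5,180,(583.9,-17.8)),81.8)
E
```

```text
clock: 49.25
position: [0.4795, 0.3138, 0.0084]
tcp_rot: [-180.0, 0.0, -86.5]
wrist_force: [1.3, 0.6, 1.3]
gripper_width: 0.0856
clock: 49.95
position: [0.4798, 0.3138, 0.0085]
tcp_rot: [-180.0, 0.0, -86.5]
wrist_force: [-0.2, -0.9, 5.3]
gripper_width: 0.0149
clock: 51.95
position: [0.4791, 0.3137, 0.1834]
tcp_rot: [180.0, -0.0, 157.2]
wrist_force: [0.0, 0.5, -1.4]
gripper_width: 0.0148
clock: 53.15
position: [0.4792, 0.3138, 0.1832]
tcp_rot: [-180.0, -0.0, 82.6]
wrist_force: [-0.6, -0.6, -1.2]
gripper_width: 0.0151
t 53.15 pos [479.2 313.8 183.2] rot [-180.    -0.    82.6] j7 -38.6 j [-51.  21.  17. 103.  -7.  57. -39.] F [-0.6 -0.6 -1.2] w 15.1
TURN 0.8 or -359.2  then units x,y,z: -12.313 6.036 0.128
```

```bash
python3 -m crank '[[1,-0.35,0.04,0,0.8],[1,-0.8,0.4,0,0],[1,-0.8,0.4,0,0],[1,-0.8,0.4,0,0],[1,-0.8,0.4,0,0],[1,-0.8,0.4,0,0],[1,-0.8,0.4,0,0],[1,-0.8,0.4,0,0],[1,-0.8,0.4,0,0],[1,-0.8,0.4,0,0],[1,-0.8,0.4,0,0],[1,-0.8,0.4,0,0],[1,-0.8,0.4,0,0],[1,-0.8,0.4,0,0],[1,-0.8,0.4,0,0],[1,-0.8,0.4,0,0],[1,0,0,0,0],[1,0,0,0,0],[1,0,0,0,0]]'
python3 - <<'E'
from plan import *
plan(*lane(0,4.6,9.5,(583.9,-17.8)),81.8)
E
```

```text
clock: 55.05
position: [0.5839, -0.0129, 0.183]
tcp_rot: [-180.0, -0.0, 81.7]
wrist_force: [-0.1, -0.3, -0.7]
gripper_width: 0.0148
t 55.05 pos [583.9 -12.9 183. ] rot [-180.    -0.    81.7] j7 -1.9 j [-21.  23.  23. 102. -11.  57.  -2.] F [-0.1 -0.3 -0.7] w 14.8
TURN -0.1 or 359.9  then units x,y,z: -0.012 0.028 6.938
```

```bash
python3 -m crank '[[1,-0.03,0.03,0.5,0],[1,0,0,1,0],[1,0,0,1,0],[1,0,0,1,0],[1,0,0,1,0],[1,0,0,0.8,0],[1,0,0,0.5,0],[1,0,0,0.4,0],[1,0,0,0.3,0],[1,0,0,0.2,0],[1,0,0,0.12,0],[1,0,0,0,0],[1,0,0,0,0]]'
python3 - <<'E'
from plan import *
plan(*lane(0,4.6,9.5,(583.9,-17.8)),81.8)
E
```

```text
clock: 56.35
position: [0.5853, -0.0146, 0.013]
tcp_rot: [180.0, -0.0, 81.7]
wrist_force: [0.6, 0.2, -0.1]
gripper_width: 0.0149
t 56.35 pos [585.3 -14.6  13. ] rot [180.   -0.   81.7] j7 3.6 j [-17.  36.  18. 108. -17.  38.   4.] F [ 0.6  0.2 -0.1] w 14.9
TURN -0.1 or 359.9  then units x,y,z: 0.048 -0.036 0.14
```

```bash
python3 -m crank '[[1,0.04,-0.03,0.1,0],[1,0,0,0.04,0],[1,0,0,0,0],[0.6,0,0,0,0],[0.6,0,0,0,0],[0.6,0,0,0,0],[0.6,0,0,-0.3,0],[0.6,0,0,-0.8,0],[0.6,0,0,-1,0],[0.6,0,0,-1,0],[0.6,0,0,-1,0],[0.6,0,0,-1,0],[0.6,0,0,-1,0],[0.6,0,0,-0.9,0],[0.6,0,0,0,0]]'
python3 -m crank '[[1,-0.6,0,0,0],[1,-0.9,0,0,0],[1,-0.9,0,0,0],[1,-0.9,0,0,0],[1,-0.9,0,0,0],[1,-0.9,0,0,0],[1,-0.9,0,0,0],[1,-0.8,0,0,0],[1,0,0,0,0],[1,0,0,0,0],[1,0,0,0,0]]'
python3 - <<'E'
from plan import *
from casefit import fit
for n in("top","scene"):
  b,d=snap(n,"k")
  crop(b,*((180,160,350,320) if n=="scene" else (215,120,345,260)),4,"k"+n)
plan(*lane(0,-165,90,(583.9,-17.8)),81.8)
E
```

```text
clock: 57.85
position: [0.5862, -0.0137, 0.1878]
tcp_rot: [179.7, -0.1, 81.7]
wrist_force: [0.8, -0.2, 0.4]
gripper_width: 0.0337
clock: 58.95
position: [0.5595, -0.1808, 0.1834]
tcp_rot: [-179.9, -0.0, 81.7]
wrist_force: [0.2, -0.5, 0.1]
gripper_width: -0.0
t 59.05 pos [ 559.8 -180.5  183.7] rot [-180.    -0.    81.8] j7 16.0 j [ -6.  24.  26. 101. -12.  58.  16.] F [-0.2 -0.8 -0.3] w 0.2
TURN -0.0 or 360.0  then units x,y,z: -0.021 0.026 3.747
```

View pics/kscene.png

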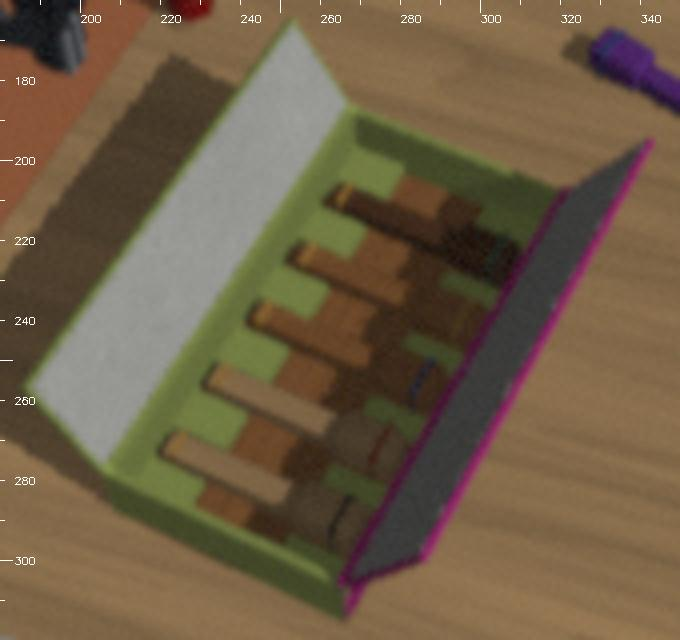

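View pics/ktop.png

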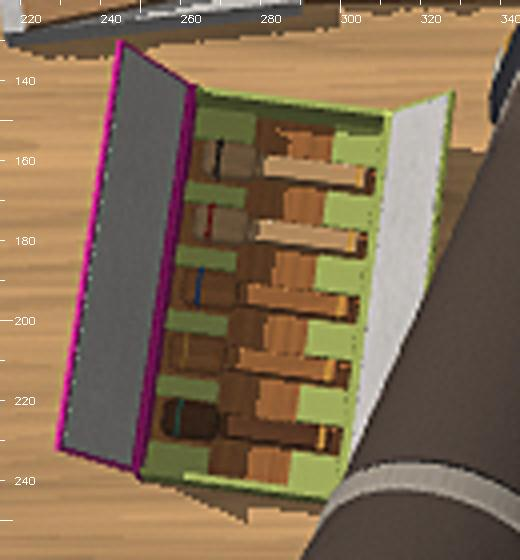

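Run:
```python
from plan import *
for n,o in(("top",(582.1,-17.2)),("scene",(586.8,-18.4))):
    C=cloud(n,np.load(f"pics/{n}_k.npy"))*1000;a=np.radians(-8.2)
    q=C[...,:2]-o;x=q@[np.cos(a),np.sin(a)];y=q@[-np.sin(a),np.cos(a)];z=C[...,2]
    for L in(-96,-48,0,48,96):
        r=[]
        for y0,y1 in((28,52),(-15,10),(-52,-30)):
            m=(abs(x-L)<5)&(y>y0)&(y<y1)&(z<60); r.append((m.sum(),np.median(z[m]).round(1) if m.sum() else None))
        print(n,L,r)
    m=(abs(x)<120)&(z>70)&(z<140); 
    for lo,hi in((-140,-80),(80,140)):
        k=m&(y>lo)&(y<hi); 
        if k.sum()>50: print("flap",lo,np.polyfit(y[k],z[k],1),y[k].min(),y[k].max(),z[k].max())
```

```text
top -96 [(np.int64(30), np.float64(27.1)), (np.int64(32), np.float64(18.7)), (np.int64(26), np.float64(19.1))]
top -48 [(np.int64(29), np.float64(27.0)), (np.int64(28), np.float64(17.9)), (np.int64(26), np.float64(18.2))]
top 0 [(np.int64(31), np.float64(26.4)), (np.int64(32), np.float64(18.2)), (np.int64(25), np.float64(19.3))]
top 48 [(np.int64(28), np.float64(27.4)), (np.int64(32), np.float64(18.6)), (np.int64(24), np.float64(19.3))]
top 96 [(np.int64(27), np.float64(27.2)), (np.int64(32), np.float64(19.1)), (np.int64(26), np.float64(18.4))]
flap -140 [ -1.45269472 -56.1688915 ] -112.82946840413636 -85.23093978985898 109.32651840324593
flap 80 [  1.62156981 -67.64047305] 82.4600827990051 119.88793811189342 125.57339510159116
scene -96 [(np.int64(33), np.float64(28.2)), (np.int64(41), np.float64(20.0)), (np.int64(40), np.float64(19.4))]
scene -48 [(np.int64(43), np.float64(28.3)), (np.int64(38), np.float64(20.3)), (np.int64(38), np.float64(19.9))]
scene 0 [(np.int64(40), np.float64(28.5)), (np.int64(44), np.float64(20.0)), (np.int64(40), np.float64(20.0))]
scene 48 [(np.int64(44), np.float64(27.7)), (np.int64(54), np.float64(19.5)), (np.int64(43), np.float64(20.3))]
scene 96 [(np.int64(44), np.float64(28.4)), (np.int64(47), np.float64(20.1)), (np.int64(40), np.float64(20.6))]
flap -140 [ -1.47457108 -57.51323011] -114.5007510137514 -83.74765236662205 109.26437766432085
flap 80 [  1.60487256 -63.8422702 ] 83.78164114355785 119.25096380335808 126.60244755046124
```

```bash
python3 -m crank '[[1,0,0,0.5,0],[1,0,0,0.8,0],[1,0,0,0.8,0],[1,0,0,0.8,0],[1,0,0,0.6,0],[1,0,0,0.25,0],[1,0,0,0,0],[1,0.4,0,0,0],[1,0.4,0,0,0],[1,0.4,0,0,0],[1,0.4,0,0,0],[1,0.4,0,0,0],[1,0.4,0,0,0],[1,0.4,0,0,0],[1,0.4,0,0,0],[1,0.4,0,0,0],[1,0.4,0,0,0],[1,0.2,0,0,0],[1,0,0,0,0]]'
python3 - <<'E'
from plan import *
plan(*lane(0,-20,70,(583.9,-17.8)),81.8)
b,d=snap("scene","l");crop(b,180,160,350,310,4,"ks")
E
```

```text
clock: 60.95
position: [0.575, -0.0763, 0.0901]
tcp_rot: [-180.0, -0.0, 81.8]
wrist_force: [0.1, 0.1, 0.6]
gripper_width: -0.0002
t 60.95 pos [575.  -76.3  90.1] rot [-180.    -0.    81.8] j7 8.5 j [-14.  30.  23. 107. -15.  47.   9.] F [0.1 0.1 0.6] w -0.2
TURN -0.0 or 360.0  then units x,y,z: 1.566 0.018 0.804
```

View pics/ks.png

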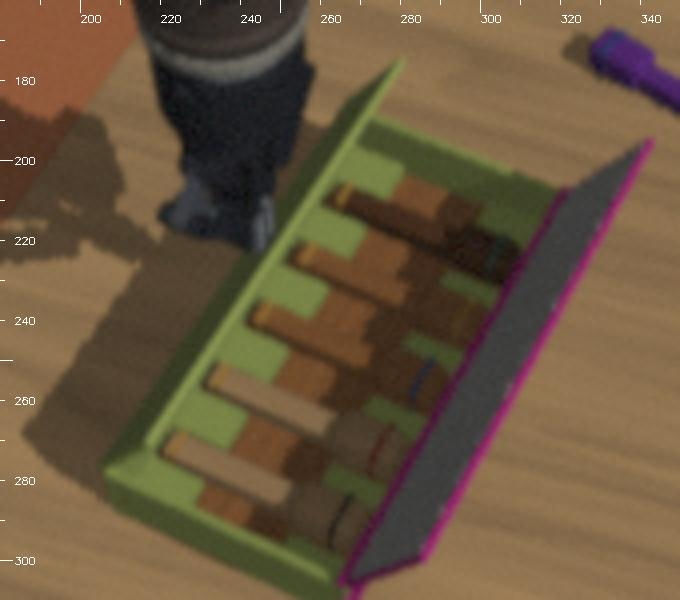

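```bash
python3 -m crank '[[1,0.2,0,0.05,0],[1,0.2,0,0.1,0],[1,0.2,0,0.1,0],[1,0.2,0,0.1,0],[1,0.2,0,0.1,0],[1,0.2,0,0.1,0],[1,0.2,0,0.13,0],[1,0.17,0,0.13,0],[1,0,0,0.2,0],[1,0,0,0.2,0],[1,0,0,0.15,0],[1,0,0,0.1,0],[1,0,0,0,0],[1,0,0,0,0]]'
python3 - <<'E'
from plan import *
plan(*lane(0,-20,50,(583.9,-17.8)),81.8)
b,d=snap("scene","m");crop(b,180,160,350,310,4,"ks")
E
```

```text
clock: 62.4
position: [0.5805, -0.0392, 0.0537]
tcp_rot: [-180.0, 0.0, 81.7]
wrist_force: [0.7, 0.2, 0.7]
gripper_width: 0.0002
t 62.4 pos [580.5 -39.2  53.7] rot [-180.     0.    81.7] j7 5.9 j [-17.  33.  22. 108. -17.  43.   6.] F [0.7 0.2 0.7] w 0.2
TURN -0.1 or 359.9  then units x,y,z: 0.067 0.011 0.149
```

View pics/ks.png

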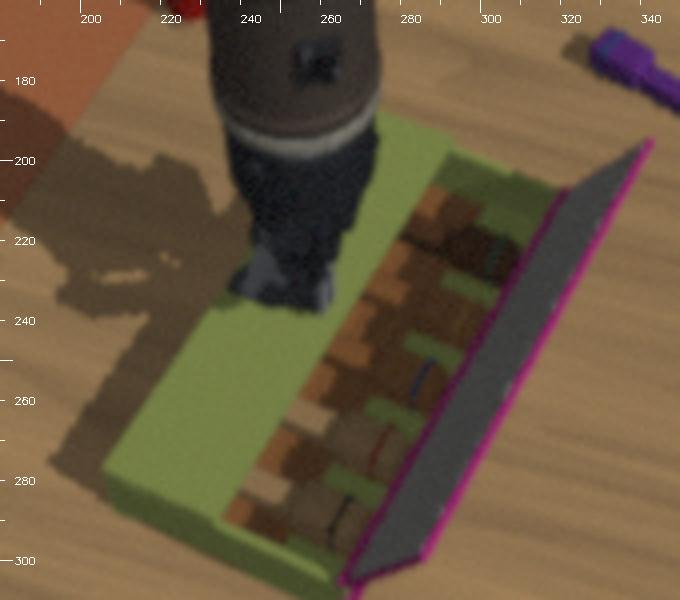

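Nearly down. Press in small steps until force rises.

```bash
python3 -m crank '[[1,0,0,0.1,0],[1,0,0,0.08,0],[1,0,0,0,0]]';python3 -m crank '[[1,0,0,0.08,0],[1,0,0,0.06,0],[1,0,0,0,0],[1,0,0,0,0]]'
```

```text
clock: 62.75
position: [0.5807, -0.0388, 0.0492]
tcp_rot: [180.0, -0.0, 81.7]
wrist_force: [0.1, 0.6, -0.8]
gripper_width: 0.0002
clock: 63.15
position: [0.5809, -0.0389, 0.0488]
tcp_rot: [180.0, -0.1, 81.7]
wrist_force: [-11.1, 1.0, 32.0]
gripper_width: -0.0001
```

```bash
python3 -m crank '[[1,0,0,-0.3,0],[1,0,0,-0.8,0],[1,0,0,-1,0],[1,0,0,-1,0],[1,0,0,-1,0],[1,0,0,-1,0],[1,0,0,-0.6,0],[1,0.5,0,0,0],[1,0.9,0,0,0],[1,0.9,0,0,0],[1,0.9,0,0,0],[1,0.9,0,0,0],[1,0.9,0,0,0],[1,0.9,0,0,0],[1,0.9,0,0,0],[1,0.9,0,0,0],[1,0.15,0,0,0],[1,0,0,0,0],[1,0,0,0,0],[1,0,0,0,0]]'
python3 - <<'E'
from plan import *
plan(*lane(0,175,97,(583.9,-17.8)),81.8)
for n in("scene","top"):
  b,d=snap(n,"n");crop(b,*((180,160,350,320) if n=="scene" else (215,120,345,260)),4,"k"+n)
C=cloud("top",d)*1000;a=np.radians(-8.2)
q=C[...,:2]-(582.1,-17.2);x=q@[np.cos(a),np.sin(a)];y=q@[-np.sin(a),np.cos(a)];z=C[...,2]
for y0 in range(-70,10,10):
    m=(abs(x)<120)&(y>y0)&(y<y0+10);print(y0,m.sum(),np.median(z[m]).round(1))
E
```

```text
clock: 65.15
position: [0.609, 0.1538, 0.1881]
tcp_rot: [-180.0, 0.0, 81.6]
wrist_force: [0.4, -0.7, -0.5]
gripper_width: 0.0001
t 65.15 pos [609.  153.8 188.1] rot [-180.     0.    81.6] j7 -16.8 j [-35.  27.  23.  95. -12.  60. -17.] F [ 0.4 -0.7 -0.5] w 0.1
TURN -0.2 or 359.8  then units x,y,z: 0.063 -0.014 3.646
-70 298 48.0
-60 302 47.7
-50 301 47.6
-40 301 48.0
-30 300 47.2
-20 298 47.7
-10 264 47.7
0 274 5.5
```

View pics/kscene.png

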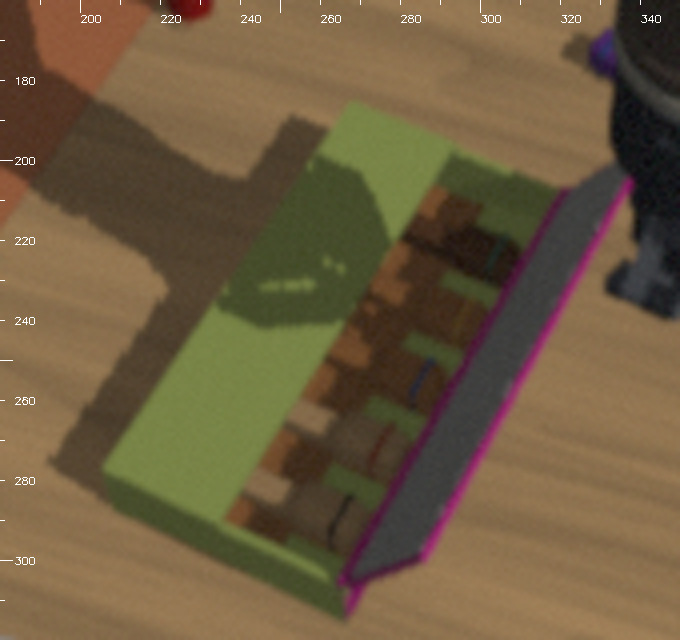

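```bash
python3 -m crank '[[1,0,0,0.5,0],[1,0,0,0.8,0],[1,0,0,0.8,0],[1,0,0,0.8,0],[1,0,0,0.6,0],[1,0,0,0.12,0],[1,0,0,0,0],[1,-0.4,0,0,0],[1,-0.4,0,0,0],[1,-0.4,0,0,0],[1,-0.4,0,0,0],[1,-0.4,0,0,0],[1,-0.4,0,0,0],[1,-0.4,0,0,0],[1,-0.4,0,0,0],[1,-0.4,0,0,0],[1,-0.4,0,0,0],[1,-0.4,0,0,0],[1,0,0,0,0]]'
python3 -m crank '[[1,-0.2,0,0.05,0],[1,-0.2,0,0.1,0],[1,-0.2,0,0.1,0],[1,-0.2,0,0.1,0],[1,-0.2,0,0.12,0],[1,-0.2,0,0.12,0],[1,-0.2,0,0.12,0],[1,-0.2,0,0.12,0],[1,-0.1,0,0.12,0],[1,0,0,0.2,0],[1,0,0,0.2,0],[1,0,0,0.1,0],[1,0,0,0.1,0],[1,0,0,0,0],[1,0,0,0,0]]'
python3 - <<'E'
from plan import *
plan(*lane(0,20,53,(583.9,-17.8)),81.8)
b,d=snap("scene","o");crop(b,180,160,350,310,4,"ks")
E
```

```text
clock: 67.15
position: [0.5927, 0.0441, 0.0977]
tcp_rot: [-180.0, 0.1, 81.5]
wrist_force: [1.2, 0.4, -0.0]
gripper_width: -0.0002
clock: 68.65
position: [0.5869, 0.0046, 0.059]
tcp_rot: [-180.0, -0.0, 81.7]
wrist_force: [0.2, 1.0, 0.5]
gripper_width: 0.0002
t 68.65 pos [586.9   4.6  59. ] rot [-180.    -0.    81.7] j7 0.5 j [-20.  32.  20. 107. -16.  43.   1.] F [0.2 1.  0.5] w 0.2
TURN -0.1 or 359.9  then units x,y,z: -0.104 0.007 0.239
```

View pics/ks.png

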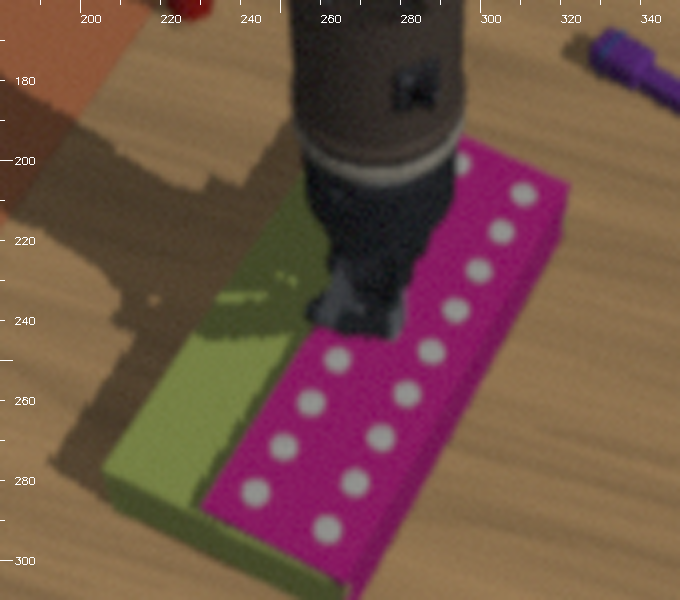

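```bash
python3 -m crank '[[1,-0.1,0,0.1,0],[1,0,0,0.08,0],[1,0,0,0,0]]';python3 -m crank '[[1,0,0,0.08,0],[1,0,0,0.04,0],[1,0,0,0,0],[1,0,0,0,0]]'
```

```text
clock: 69.0
position: [0.5864, 0.0017, 0.0543]
tcp_rot: [-180.0, 0.0, 81.7]
wrist_force: [0.4, 0.6, 0.0]
gripper_width: 0.0001
clock: 69.4
position: [0.5868, 0.0018, 0.053]
tcp_rot: [180.0, -0.0, 81.7]
wrist_force: [-5.8, 0.8, 15.4]
gripper_width: 0.0
```

Pressed to contact at z = 53 mm, 15 N. A little more, then lift clear and check.

```bash
python3 -m crank '[[1,0,0,0.04,0],[1,0,0,0,0],[1,0,0,0,0]]'; python3 -m crank '[[1,0,0,-0.3,0],[1,0,0,-0.8,0],[1,0,0,-1,0],[1,0,0,-1,0],[1,0,0,-1,0],[1,0,0,-1,0],[1,0,0,-1,0],[1,0.5,0,0,0],[1,0.9,0,0,0],[1,0.9,0,0,0],[1,0.9,0,0,0],[1,0.9,0,0,0],[1,0.9,0,0,0],[1,0.9,0,0,0],[1,0.9,0,0,0],[1,0.9,0,0,0],[1,0.5,0,0,0],[1,0,0,0,0],[1,0,0,0,0],[1,0,0,0,0]]'
python3 - <<'E'
from plan import *
for n,o in(("top",(582.1,-17.2)),("scene",(586.8,-18.4))):
    b,d=snap(n,"p")
    C=cloud(n,d)*1000;a=np.radians(-8.2)
    q=C[...,:2]-o;x=q@[np.cos(a),np.sin(a)];y=q@[-np.sin(a),np.cos(a)];z=C[...,2]
    print(n,[(y0,np.median(z[(abs(x)<120)&(y>y0)&(y<y0+10)]).round(1)) for y0 in range(-70,70,10)])
E
```

```text
clock: 69.7
position: [0.5868, 0.0018, 0.0529]
tcp_rot: [180.0, -0.1, 81.7]
wrist_force: [-9.4, 0.3, 24.2]
gripper_width: 0.0
clock: 71.7
position: [0.6164, 0.2029, 0.203]
tcp_rot: [180.0, 0.0, 81.6]
wrist_force: [-0.3, -0.3, -0.3]
gripper_width: -0.0
top [(-70, np.float64(47.9)), (-60, np.float64(47.8)), (-50, np.float64(47.8)), (-40, np.float64(47.8)), (-30, np.float64(47.9)), (-20, np.float64(48.0)), (-10, np.float64(52.3)), (0, np.float64(51.8)), (10, np.float64(51.9)), (20, np.float64(51.7)), (30, np.float64(51.9)), (40, np.float64(52.2)), (50, np.float64(51.9)), (60, np.float64(51.8))]
scene [(-70, np.float64(49.2)), (-60, np.float64(49.4)), (-50, np.float64(49.3)), (-40, np.float64(49.3)), (-30, np.float64(49.3)), (-20, np.float64(49.8)), (-10, np.float64(53.3)), (0, np.float64(53.5)), (10, np.float64(53.3)), (20, np.float64(53.1)), (30, np.float64(53.1)), (40, np.float64(53.5)), (50, np.float64(53.2)), (60, np.float64(53.3))]
```

View pics/top_p.png

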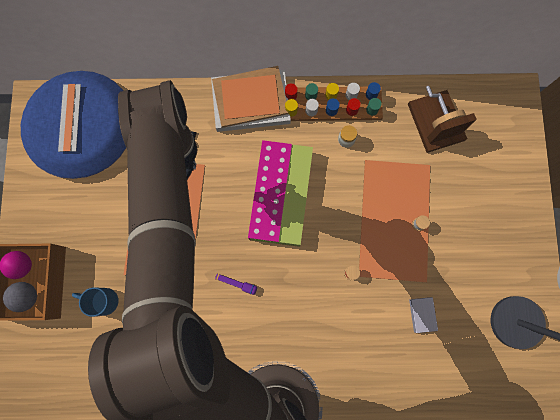

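View pics/scene_p.png

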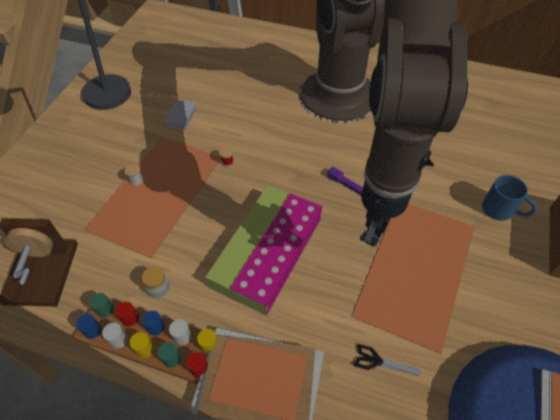

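The images show both flaps closed and level, with the pink flap over the green at about (265,195) in top. Both mats are clear of bobbins. The spools, jar, scissors and purple look-alike are where they started, and the arm is clear.

```bash
python3 -c "
from rig import ctrl
print(ctrl.sign_off(), ctrl.state()['clock'])"
```

```text
the job is handed in; nothing more can be done
the job is handed in; nothing more can be done
```

All five bobbins are in the case, one to a lane, flat side down with their bulbs towards the pink flap. The green flap was folded down first and the pink flap over it. I handed the job in shortly after 71.7 s, with the arm clear.

- **Bobbins:** Before the flaps were closed, depth readings in both cameras put every bulb top at about 27–28 mm and every shank top at about 18–20 mm. That is what bobbins lying flat should read. Bobbin2 was knocked about 34 mm aside during the run, so I measured it again before picking it up.
- **Flaps:** In the last check the green flap read level at 48–49 mm and the pink at 52–53 mm. Pressing them down peaked at about 32 N at the wrist, applied with the closed fingers.
- **Other things:** The spools, jar, scissors and purple look-alike look unmoved in the last pictures. I did not measure them.
- **Disagreements:** The two cameras differed by about 4–5 mm along x. I corrected for this using a held bobbin as reference. One bobbin fit, in the lane at x = -48 mm, read about 5 mm off. I put that down to the ridges being caught in the fit, since the picture and the later heights showed it lying properly.

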